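# Put the label rolls under the splash guard before wash-down

## Task

The packing bench is about to be hosed down. Pull the blue carrier out from under the clear splash guard as far as you need to load it, slide every roll of labels up off its spindle and put it in the carrier's tray, flat on the tray's floor, standing or lying; then push the carrier fully home under the guard and lock it by pushing the red-topped pin from its parking block down through the fork and the carrier's lug until its flange sits on the fork. Leave the bowl, bottle and glove box where they are.

Things in the scene. Friction and masses are not known exactly. Their poses are not given: they have to be found in the camera images.
- roll0: roll of red labels: a wound paper ring 60 mm in outer diameter and 70 mm tall with an open 27 mm bore, 160 g give or take a third; origin at its centre, z along its axis. At the start it stands on a stand's base around one of the four spindles; there are 3 or 4 rolls, an absent one has no pose
- roll1: roll of yellow labels: a wound paper ring 60 mm in outer diameter and 70 mm tall with an open 27 mm bore, 160 g give or take a third; origin at its centre, z along its axis. At the start it stands on a stand's base around one of the four spindles; there are 3 or 4 rolls, an absent one has no pose
- roll2: roll of green labels: a wound paper ring 60 mm in outer diameter and 70 mm tall with an open 27 mm bore, 160 g give or take a third; origin at its centre, z along its axis. At the start it stands on a stand's base around one of the four spindles; there are 3 or 4 rolls, an absent one has no pose
- roll3: roll of blue labels: a wound paper ring 60 mm in outer diameter and 70 mm tall with an open 27 mm bore, 160 g give or take a third; origin at its centre, z along its axis. At the start it stands on a stand's base around one of the four spindles; there are 3 or 4 rolls, an absent one has no pose
- stand_a: fixed white stand, base 85 x 200 x 15 mm, origin under its centre; two upright bare steel spindles 18 mm in diameter at y = -60 and y = +60 mm (own axes) at x = 0, their round tops 114 mm above the bench; x is square to the row of spindles
- stand_b: fixed white stand, base 85 x 200 x 15 mm, origin under its centre; two upright bare steel spindles 18 mm in diameter at y = -60 and y = +60 mm (own axes) at x = 0, their round tops 114 mm above the bench; x is square to the row of spindles
- guard: fixed splash guard, origin on the bench under the carrier's home. Own axes: clear hood, x -116 to 116, y -70 to 106 mm, roof 110 mm up, open at -y; rails on a plate 190 mm wide, 12 mm high lead out to y = -270. Steel fork at x 130, y -100: two level 46 x 34 x 10 mm plates joined on the +x side, tops 24 and 56 mm up, each with an upright 19 mm hole
- fork_mouth (a point): centre of the hole's mouth in the top face of the fork's upper plate, 56 mm above the bench; the fork's two holes are in line below it, the bottom of the lower one 14 mm above the bench
- carrier (a joint): travel of the blue carrier tray along the guard's -y axis, m: 0 = pushed home under the hood against its stop, 0.18 = fully pulled out (all of the tray clear of the hood). It starts partly out, runs with about 3 N of friction and stays where it is left until locked
- carrier_floor (a point): centre of the carrier tray's inner floor (19 mm above the bench), axes as the guard's; the tray is 200 x 160 mm inside (x by y), walls 5 mm thick, rims 30 mm above the floor; moves with the carrier
- carrier_grip (a point): grip point of the carrier's handle, an upright black post 20 mm in diameter on its -y end, 115 mm from the tray's centre; the post reaches from 30 to 110 mm above the bench, this point is 88 mm up
- carrier_lug (a point): centre of the upper mouth of the 19 mm hole in the carrier's lug, a 40 x 34 x 10 mm level steel plate on the +x side of its -y end, its top 40 mm above the bench; with the carrier home the lug lies between the fork's plates and the holes line up
- pin: headed locking pin, 120 g: steel shank 14 mm in diameter and 49 mm long with a round tip, a flange 30 mm wide and 6 mm thick, and above it an upright red grip 20 mm in diameter and 44 mm tall. Origin at the centre of the flange's underside, z up along the grip. At the start it stands in the parking block, flange on its top
- pin_block: fixed white parking block 50 x 50 x 55 mm with a yellow foot and an upright 19 mm hole right through its middle; origin under its centre
- bowl: steel bowl 130 mm wide, 50 mm high, origin under its centre; not part of the job
- sanitiser: white bottle with a blue cap, 66 mm wide and 170 mm tall, origin under its centre; not part of the job
- glove_box: blue box 80 x 160 x 55 mm, origin under its centre; not part of the job
Things that resemble listed ones, but are neither listed nor needed, are in the scene too. Leave any orange look-alike of the roll2 alone. Leave any purple look-alike of the roll3 alone.

How it is judged:
On the way, in this order (a step that is already met when the one before it is completed fails the run):
1. every roll present lies or stands released in the carrier's tray (x of roll0 in the frame of carrier_floor between -0.1 and 0.1 m and y of roll0 in the frame of carrier_floor between -0.08 and 0.08 m and z of roll0 in the frame of carrier_floor between 0.02 and 0.05 m and x of roll1 in the frame of carrier_floor between -0.1 and 0.1 m and y of roll1 in the frame of carrier_floor between -0.08 and 0.08 m and z of roll1 in the frame of carrier_floor between 0.02 and 0.05 m and x of roll2 in the frame of carrier_floor between -0.1 and 0.1 m and y of roll2 in the frame of carrier_floor between -0.08 and 0.08 m and z of roll2 in the frame of carrier_floor between 0.02 and 0.05 m and x of roll3 in the frame of carrier_floor between -0.1 and 0.1 m and y of roll3 in the frame of carrier_floor between -0.08 and 0.08 m and z of roll3 in the frame of carrier_floor between 0.02 and 0.05 m and linear speed of each of roll0, roll1, roll2, roll3 below 0.03 m/s and contact force between each of roll0, roll1, roll2, roll3 and the fingers below 0.1 N), for 0.2 s.
2. the carrier is pushed home with the rolls in it (value of joint carrier below 0.006 m and x of roll0 in the frame of carrier_floor between -0.1 and 0.1 m and y of roll0 in the frame of carrier_floor between -0.08 and 0.08 m and z of roll0 in the frame of carrier_floor between 0.02 and 0.05 m and x of roll1 in the frame of carrier_floor between -0.1 and 0.1 m and y of roll1 in the frame of carrier_floor between -0.08 and 0.08 m and z of roll1 in the frame of carrier_floor between 0.02 and 0.05 m and x of roll2 in the frame of carrier_floor between -0.1 and 0.1 m and y of roll2 in the frame of carrier_floor between -0.08 and 0.08 m and z of roll2 in the frame of carrier_floor between 0.02 and 0.05 m and x of roll3 in the frame of carrier_floor between -0.1 and 0.1 m and y of roll3 in the frame of carrier_floor between -0.08 and 0.08 m and z of roll3 in the frame of carrier_floor between 0.02 and 0.05 m), for 0.2 s.
3. the pin is through fork and lug, its flange on the fork (value of joint carrier below 0.006 m and z of pin in the frame of fork_mouth between -0.006 and 0.004 m and horizontal distance between pin and fork_mouth below 0.006 m and angle between pin's own z axis and vertical below 0.12 rad), for 0.2 s.
At the end, for the whole second after the job is handed in: Every roll present rests on the floor of the carrier's tray (centre inside its walls, 20 to 50 mm above the floor), the carrier is within 6 mm of home, and the pin stands at rest in the fork's hole (7 degrees, 6 mm), its flange within 4 mm of the fork's top (all of step 3 and x of roll0 in the frame of carrier_floor between -0.1 and 0.1 m and y of roll0 in the frame of carrier_floor between -0.08 and 0.08 m and z of roll0 in the frame of carrier_floor between 0.02 and 0.05 m and x of roll1 in the frame of carrier_floor between -0.1 and 0.1 m and y of roll1 in the frame of carrier_floor between -0.08 and 0.08 m and z of roll1 in the frame of carrier_floor between 0.02 and 0.05 m and x of roll2 in the frame of carrier_floor between -0.1 and 0.1 m and y of roll2 in the frame of carrier_floor between -0.08 and 0.08 m and z of roll2 in the frame of carrier_floor between 0.02 and 0.05 m and x of roll3 in the frame of carrier_floor between -0.1 and 0.1 m and y of roll3 in the frame of carrier_floor between -0.08 and 0.08 m and z of roll3 in the frame of carrier_floor between 0.02 and 0.05 m and linear speed of each of roll0, roll1, roll2, roll3, pin below 0.03 m/s); the robot touches nothing.
It fails at once if the bowl is moved more than 30 mm (distance of bowl from where it was at the start of the episode above 0.03 m).
It fails at once if the sanitiser is moved more than 30 mm (distance of sanitiser from where it was at the start of the episode above 0.03 m).
It fails at once if the glove box is moved more than 30 mm (distance of glove_box from where it was at the start of the episode above 0.03 m).
Of roll0, roll1, roll2, roll3 only 3 to 4 are there at a start; the rules pass over those that are not, and their reading is None.
At some moment in a run one of roll0, roll1, roll2, roll3 may be knocked a few centimetres aside while the robot is not near it.
Once in a run the grip may slacken for a moment while it holds something.
It also fails if it takes over 192 s, if anything falls off the work surface, if the arm or the gripper's body presses on something with over 40 N, if the wrist force passes 120 N, or if a joint passes its speed limit or range.

## Robot

A 7-joint arm with a two-finger parallel gripper is mounted at the origin on the work surface. World frame = base frame: x ahead of the robot, y to its left, z up, the work surface at z = 0. Lengths are in m, angles in rad, forces in N, time in s.
With the tool pointing down it reaches from about 0.425 to 0.875 m from the base axis. Payload 9.9 kg.
Tool frame: the origin (TCP) lies midway between the tips of the shut fingers; the grasp point (between the pads) lies 19 mm behind it (bot.grip_depth is the distance from the TCP to the grasp point, in m); z points along the fingers, y is the direction in which the jaws open and shut (so a half turn about z gives the same grasp; the last joint's range is limited). The gripper opens to 85 mm and grips with 20 to 120 N. Pads are 22 mm wide; open, the fingers measure 114 mm over their backs; the gripper's body (76 mm by 85 mm) begins 54 mm behind the grasp point. The pads swing forward as they close: fully open they stand 13 mm farther back than shut.
Start: joints at [1.097, 0.576, 0.025, 1.437, -0.015, 1.129, -0.057], TCP at [0.257, -0.624, 0.231] pointing down, gripper open.
Joint ranges: [-2.76, 2.76], [-0.34, 2.15], [-1.52, 1.57], [0.19, 2.46], [-1.09, 4.23], [0.17, 1.99], [-2.82, 2.82]. Speed limits (rad/s): [2.22, 2.22, 3.01, 3.01, 3.14, 3.14, 3.14].

## Interface

Orientations are given as a rotation vector (axis times angle).
In Python, from cell import bot gives the robot as it stands. The module is installed in compiled form; this text tells all that it offers.
- The arm moves only by the tool carry_out, never from a script. Its argument "steps" is a list that holds one entry, the list of rows, each a list of 7 numbers: the turn, a rotation vector about the world's x, y, z in degrees, then the shift along the world's x, y, z in m, then the opening, from 0 (shut) to 1 (fully open). In form: [[[wx, wy, wz, dx, dy, dz, jaw], ...]]. A call has 1 to 8 rows; each row shifts and turns the commanded pose from where the row before left it; what a row does not reach is not made up. A row lasts 1/8 s, in which the tool goes at most 62.5 mm and 10.7 degrees, less where a joint would pass 70% of its speed; a pose out of reach is approached as far as the arm can. A call with a gripper value outside its range is refused whole. The fingers move at their own pace and stop on an object; the grip force is fixed at half the most. Time passes only in rows, so rows that do not move let the fingers close. It gives the time, the measured TCP pose, the force and the opening at its end, in the units of the state.
- bot.read_state(): the state, without advancing time (a new reading comes with each control period).
- bot.snapshot(name): name is "side" or "top"; returns the picture (384x512x3 uint8, red, green, blue); there is no depth.
- bot.get_calibration(name): a dict with "mtx" (3x3 intrinsics, pixels), "rvec" (rotation vector, rad) and "tvec" (3), from world to camera coordinates, as OpenCV has them. Camera axes: x right, y down, z forward; pixel columns grow to the right and rows downward; lengths in m; the calibration is good to about 2 mm. A picture is of the moment at which its call begins. get_calibration takes no time and is no camera call.
- bot.close_job(): hands the job in, once; it reports no verdict.
Trained networks look in the newest picture that a camera, given by its name, has taken for a name from the list of things; names that differ only in an ending like _2 or _b are one class to them, and where a whole thing is asked for, a point or a joint stands for the part that bears it (a point fixed in the world has none). Each returns a list of dicts, best first, with "confidence" (0 to 1); they miss things now and then, are a little off and sometimes report something else, mostly with a low value. They report only what shows in the picture. A call takes as long as a camera call. They do not tell look-alikes from the thing itself.
- bot.silhouettes(camera, name): "region" (384x512 bool, what is visible of it) and "at" ([column, row] in pixels, amid what is visible of it).
The state is a dict: "t": time; "joints": joint angles; "joint_velocities": joint speeds; "joint_efforts": joint torques, N m; "position": TCP position; "eef_rot": TCP orientation; "ft_force": force on the tool from outside, world axes, zero at the start; "ft_torque": the same for the moment, N m; "width": finger opening in m.
Only numpy, scipy, OpenCV 4.12 (cv2) and the standard library are available. Lean on these libraries where they do the work, as an engineer would, in place of code of your own. Each camera call takes 0.05 s, during which the arm holds its last target.

## Working session

There is one attempt and no reset: what is moved stays moved. The work goes in short steps, Python scripts to look and compute and a tool call to move; the robot and the scene stay as the last step left them, time stands still between calls to the robot, and variables do not carry over. Pictures are saved under pics/ and viewed, and the job is handed in when it is done.

Besides the shell and the picture viewer there is one more tool, called after "Emit:" as name(argument=value, ...), one argument or row to a line, values as JSON. carry_out: Moves the arm, as the interface text tells. Its arguments: {"type":"object","properties":{"steps":{"type":"array","items":{"type":"array","items":{"type":"array","items":{"type":"number"}}}}},"required":["steps"]}

```bash
mkdir -p pics
python3 - <<'E'
from cell import bot
import cv2
for n in("side","top"):
    im=bot.snapshot(n); cv2.imwrite(f"pics/{n}0.png",cv2.cvtColor(cv2.resize(im,(768,576),interpolation=cv2.INTER_CUBIC),cv2.COLOR_RGB2BGR))
    c=bot.get_calibration(n); R=cv2.Rodrigues(c["rvec"])[0]; print(n,c["mtx"].tolist(),(-R.T@c["tvec"].ravel()),R.round(3).tolist())
print(bot.read_state())
E
```

```text
side [[411.2396719216234, 0.0, 256.9516840560824], [0.0, 411.2396719216234, 189.4054572823743], [0.0, 0.0, 1.0]] [0.5179263  0.84948965 0.84081191] [[-0.998, -0.06, 0.0], [-0.038, 0.624, -0.78], [0.047, -0.779, -0.625]]
top [[354.404729193482, 0.0, 252.56350742203296], [0.0, 354.404729193482, 189.85809307490928], [0.0, 0.0, 1.0]] [ 0.43980775 -0.07491785  1.21464389] [[-0.02, -1.0, 0.009], [-0.996, 0.019, -0.088], [0.087, -0.01, -0.996]]
{'t': 0.1, 'joints': array([ 1.09720743,  0.57651145,  0.02483003,  1.43784019, -0.01499149,
        1.12900486, -0.05649089]), 'joint_velocities': array([-9.69266570e-05, -2.17274785e-03, -3.17735919e-04, -5.37860257e-04,
        1.91589450e-03,  6.44689650e-04,  1.25567252e-04]), 'joint_efforts': array([ 7.15124814e-03, -7.67296028e+01,  2.25777067e+00, -2.86603528e+01,
        1.57870789e-02,  8.58044077e-03,  4.81365902e-06]), 'position': array([ 0.25634876, -0.62397507,  0.23048016]), 'eef_rot': array([-3.08059543e+00, -6.08205288e-01,  6.04843548e-04]), 'ft_force': array([ 0.14817732,  0.08189367, -0.48180451]), 'ft_torque': array([-0.01212745, -0.04614022, -0.04013376]), 'width': 0.08559646299008283}
```

View pics/side0.png

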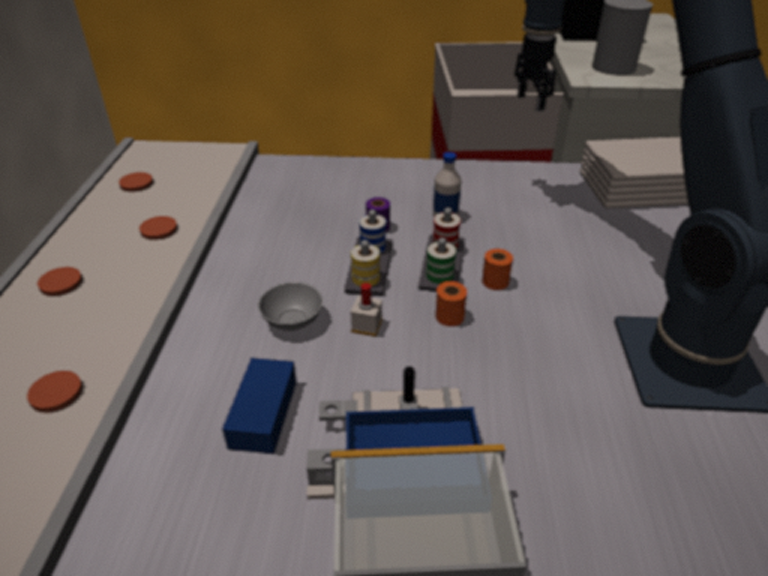

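View pics/top0.png

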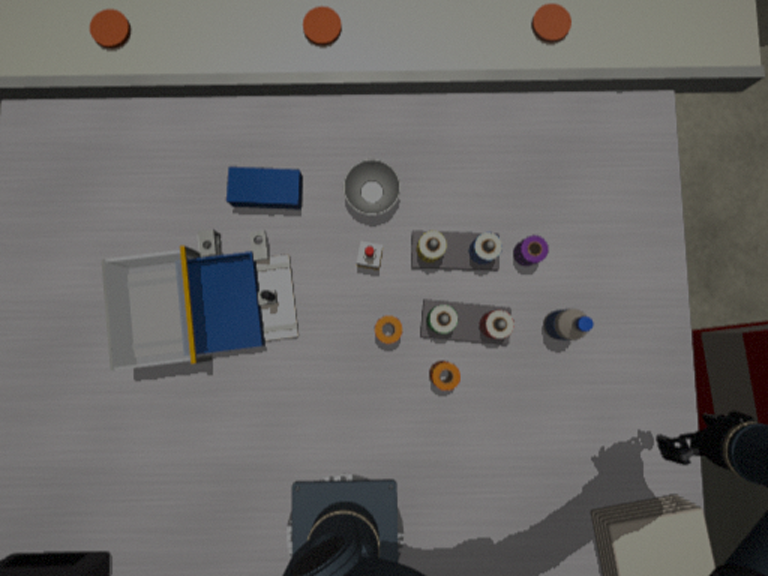

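```bash
cat > h.py <<'E'
from cell import bot
import cv2, numpy as np
def cal(n):
    c=bot.get_calibration(n); return c["mtx"],cv2.Rodrigues(c["rvec"])[0],np.ravel(c["tvec"])
def back(n,uv,z):
    K,R,t=cal(n); d=R.T@np.linalg.inv(K)@np.array([uv[0],uv[1],1.]); o=-R.T@t
    return o+d*(z-o[2])/d[2]
def proj(n,P):
    c=bot.get_calibration(n); return cv2.projectPoints(np.array(P,float).reshape(-1,1,3),c["rvec"],c["tvec"],c["mtx"],None)[0].reshape(-1,2)
def tri(u1,u2):
    A=[]
    for n,u in(("side",u1),("top",u2)):
        K,R,t=cal(n);P=K@np.c_[R,t];A+=[u[0]*P[2]-P[0],u[1]*P[2]-P[1]]
    X=np.linalg.svd(np.array(A))[2][-1];return X[:3]/X[3]
def save(im,f,box=None,s=1.5):
    if box: im=im[box[1]:box[3],box[0]:box[2]]
    cv2.imwrite("pics/"+f,cv2.cvtColor(cv2.resize(im,None,fx=s,fy=s,interpolation=cv2.INTER_CUBIC),cv2.COLOR_RGB2BGR))
def mov(fr,to):
    return np.round(np.array(to)-fr,4)
E
python3 - <<'E'
from h import *
for n in("side","top"):
    bot.snapshot(n)
    for k in "roll0 roll1 roll2 roll3 stand_a pin pin_block guard carrier_grip carrier_lug bowl sanitiser glove_box".split():
        for d in bot.silhouettes(n,k)[:4]:
            ys,xs=np.nonzero(d["region"]); print(n,k,round(d["confidence"],2),np.round(d["at"],1),xs.min(),xs.max(),ys.min(),ys.max(),len(xs))
im=bot.snapshot("top"); save(im,"t1.png",(60,130,390,290),2.4)
im=bot.snapshot("side"); save(im,"s1.png",(170,90,370,384),2.0)
E
```

```text
side roll0 0.87 [296.9 152.9] 288 305 143 164 285
side roll0 0.78 [293.2 175.9] 284 302 162 188 418
side roll0 0.76 [301.3 202.1] 289 310 188 217 579
side roll0 0.69 [249.4 155.4] 239 256 145 166 304
side roll1 0.87 [296.9 152.9] 288 305 143 164 285
side roll1 0.78 [293.2 175.9] 284 302 162 188 418
side roll1 0.76 [301.3 202.1] 289 310 188 217 579
side roll1 0.69 [249.4 155.4] 239 256 145 166 304
side roll2 0.87 [296.9 152.9] 288 305 143 164 285
side roll2 0.78 [293.2 175.9] 284 302 162 188 418
side roll2 0.76 [301.3 202.1] 289 310 188 217 579
side roll2 0.69 [249.4 155.4] 239 256 145 166 304
side roll3 0.87 [296.9 152.9] 288 305 143 164 285
side roll3 0.78 [293.2 175.9] 284 302 162 188 418
side roll3 0.76 [301.3 202.1] 289 310 188 217 579
side roll3 0.69 [249.4 155.4] 239 256 145 166 304
side stand_a 0.84 [295.3 168.2] 278 309 139 193 430
side stand_a 0.84 [251.3 171.3] 229 260 140 196 465
side pin 0.53 [243.8 196.9] 238 248 189 206 147
side pin_block 0.69 [241.9 213.9] 233 254 199 223 397
side guard 0.9 [275.3 324.2] 204 350 244 383 14597
side carrier_grip 0.95 [271.9 280.9] 212 31
[... 1249 characters left out ...]
54 161 179 194
top pin_block 0.25 [308.1 214. ] 280 336 200 227 760
top guard 0.63 [132.  201.4] 68 197 153 245 8829
top guard 0.48 [249.5 165.4] 242 250 164 172 65
top guard 0.36 [282.6 163.5] 278 297 154 173 274
top carrier_grip 0.84 [157. 204.] 124 184 154 235 3261
top carrier_grip 0.66 [290.6 211.3] 284 304 203 221 273
top carrier_grip 0.24 [249.9 172.7] 238 253 163 178 114
top carrier_lug 0.72 [129.2 198.9] 68 198 153 246 8937
top carrier_lug 0.68 [150.1 198.6] 126 184 154 234 3041
top bowl 0.79 [249.9 124.8] 229 266 105 143 1137
top sanitiser 0.76 [375.6 212.9] 361 394 205 226 564
top glove_box 0.69 [176.5 123.8] 151 201 111 138 1278
top glove_box 0.46 [303.2 170. ] 274 333 153 179 906
```

View pics/t1.png

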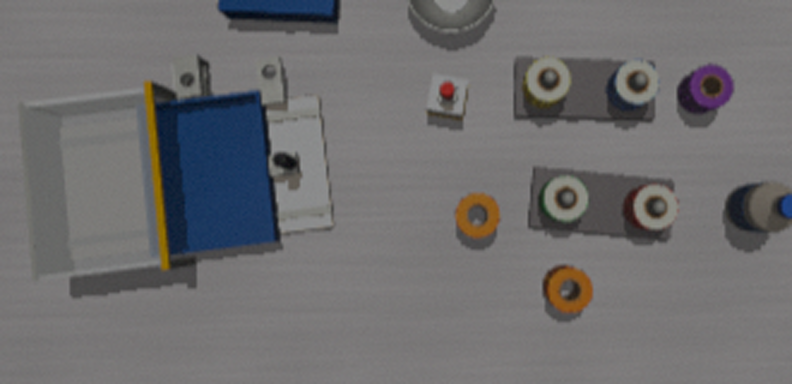

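View pics/s1.png

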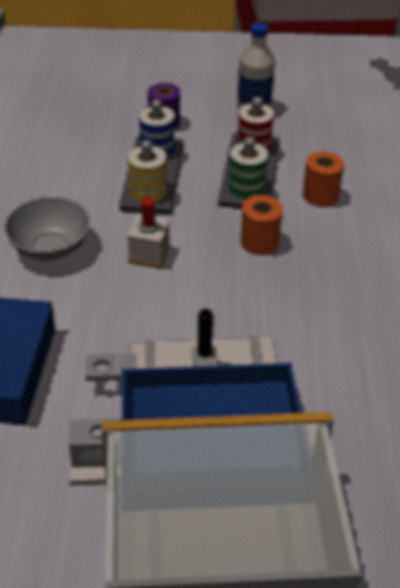

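```bash
cat > fit.py <<'E'
from h import *
from scipy.optimize import least_squares
T=lambda x,y:("top",60+x/2.4,130+y/2.4)
S=lambda x,y:("side",170+x/2,90+y/2)
def tf(p,P): 
    c,s=np.cos(p[2]),np.sin(p[2]);return [p[0]+c*P[0]-s*P[1],p[1]+s*P[0]+c*P[1],P[2]]
def fit(p0,obs):
    def f(p): 
        return np.concatenate([proj(n,tf(p,P(p)))[0]-[u,v] for P,(n,u,v) in obs])
    r=least_squares(f,p0,loss="soft_l1"); return r.x,f(r.x).reshape(-1,2)
k=lambda *a:(lambda p:a)
g=[(k(.13,-.1,.056),T(188,80)),(k(.13,-.1,.056),S(98,431)),
(lambda p:(.13,-.1-p[3],.04),T(268,72)),(lambda p:(.13,-.1-p[3],.04),S(102,364)),
(lambda p:(0,-.115-p[3],.11),T(286,159)),(lambda p:(0,-.115-p[3],.11),S(206,312)),
(k(.116,-.07,.11),T(151,84)),(k(-.116,-.07,.11),T(164,267)),(k(.116,-.07,.11),S(104,424)),(k(-.116,-.07,.11),S(332,416)),
(k(.095,-.27,.012),T(320,97)),(k(-.095,-.27,.012),T(332,228))]
p,r=fit([.5,.35,0,.1],g); print("guard",p.round(4)); print(r.round(1).tolist()); gp=p
q=p[3]
for n,P in dict(fork=(.13,-.1,.056),lug=(.13,-.1-q,.04),grip=(0,-.115-q,.088),floor=(0,-q,.019),floorout=(0,-.18,.019)).items(): print(n,np.round(tf(p,P),4))
sp=.110
for nm,o in dict(far=[(k(0,.06,sp),T(550,78)),(k(0,-.06,sp),T(638,80)),(k(0,.06,sp),S(147,145)),(k(0,-.06,sp),S(156,105))],
 near=[(k(0,.06,sp),T(566,198)),(k(0,-.06,sp),T(656,206)),(k(0,.06,sp),S(248,146)),(k(0,-.06,sp),S(256,102))]).items():
    p,r=fit([.5,-.2,0],o); print(nm,p.round(4),r.round(1).tolist(),tf(p,(0,.06,0)),tf(p,(0,-.06,0)))
t=T(447,88);s=S(148,202);print("pin top tri",tri(s[1:],t[1:]),back("top",t[1:],.105))
for n,z in(("bowl",.05),("sanitiser",.17),("glove_box",.055)):
    for d in bot.silhouettes("top",n)[:1]: print(n,back("top",d["at"],z))
E
python3 fit.py
```

```text
guard [0.4981 0.3795 0.0974 0.1114]
[[-1.5, -0.2], [0.2, -0.9], [-0.1, 0.1], [0.1, -1.1], [-3.6, 0.4], [0.4, -0.4], [-0.7, 0.8], [0.3, -1.4], [1.9, -1.1], [-3.5, -0.4], [-1.8, -0.8], [-1.1, 0.0]]
fork [0.6372 0.2926 0.056 ]
lug [0.648  0.1818 0.04  ]
grip [0.5201 0.1542 0.088 ]
floor [0.5089 0.2686 0.019 ]
floorout [0.5156 0.2004 0.019 ]
far [ 0.6198 -0.2588 -0.0408] [[-1.5, -0.3], [-0.1, -0.3], [0.4, -1.3], [0.4, -1.8]] [np.float64(0.6222142473432389), np.float64(-0.19883739436899428), 0] [np.float64(0.6173230997602427), np.float64(-0.31873767241421547), 0]
near [ 0.4581 -0.276  -0.1142] [[-1.1, -0.5], [-0.2, -0.2], [0.5, -3.3], [0.2, -1.3]] [np.float64(0.4649070727996493), np.float64(-0.21639997190496776), 0] [np.float64(0.4512345592117833), np.float64(-0.3356185206806915), 0]
pin top tri [ 0.61146747 -0.06780004  0.0971626 ] [ 0.6111205  -0.06786999  0.105     ]
bowl [ 0.76994034 -0.08552599  0.05      ]
sanitiser [ 0.44637644 -0.44362561  0.17      ]
glove_box [0.77050558 0.16624024 0.055     ]
```

Emit:
carry_out(
  steps=[
    [[0,0,0,0,0,0.06,1],[0,0,10.4,0.015,0.05,0,1],[0,0,10.4,0.015,0.05,0,1],[0,0,10.4,0.015,0.05,0,1],[0,0,10.4,0.015,0.05,0,1],[0,0,10.4,0.015,0.05,0,1],[0,0,10.4,0.015,0.05,0,1],[0,0,10.4,0.015,0.05,0,1]],
  ],
)

```text
t: 2.75
position: [0.3618, -0.2728, 0.2916]
eef_rot: [2.112, 2.324, -0.0]
ft_force: [0.7, 0.4, 0.5]
width: 0.0853
```

Emit:
carry_out(
  steps=[
    [[0,0,0,0.02,0.053,0,1],[0,0,0,0.02,0.053,0,1],[0,0,0,0.02,0.053,0,1],[0,0,0,0.02,0.053,0,1],[0,0,0,0.02,0.053,0,1],[0,0,0,0.02,0.053,0,1],[0,0,0,0.02,0.053,0,1],[0,0,0,0.018,0.056,-0.02,1]],
  ],
)

```text
t: 3.75
position: [0.5211, 0.1543, 0.2723]
eef_rot: [2.12, 2.316, 0.004]
ft_force: [1.1, -1.4, 0.2]
width: 0.0855
```

Run:
```python
from h import *
s=bot.read_state();print(s["position"],s["t"])
im=bot.snapshot("side"); save(im,"s2.png",(150,90,400,384),2.0)
print(proj("side",[[.520,.154,.088],[.520,.154,.11]]),proj("top",[[.520,.154,.11]]))
```

```text
[0.52106728 0.15434676 0.27230255] 3.75
[[273.18649673 251.74682   ]
 [273.41018639 245.53541652]] [[175.61209266 196.66188662]]
```

View pics/s2.png

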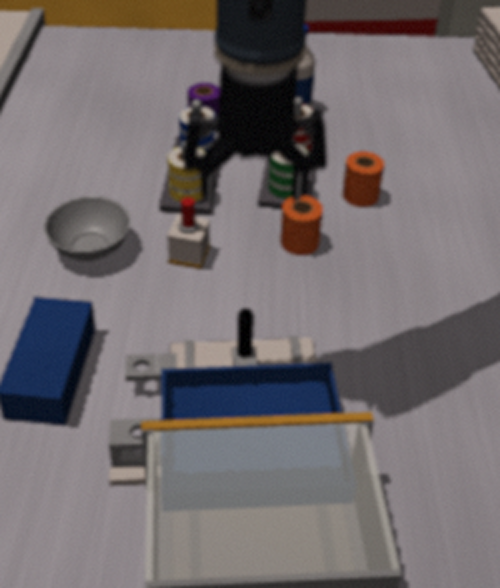

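Emit:
carry_out(
  steps=[
    [[0,0,0,0,0,-0.05,1],[0,0,0,0,0,-0.05,1],[0,0,0,0,0,-0.05,1],[0,0,0,0,0,-0.03,1],[0,0,0,0,0,-0.02,1],[0,0,0,0,0,0,0],[0,0,0,0,0,0,0],[0,0,0,0,0,0,0]],
  ],
)

```text
t: 4.8
position: [0.5202, 0.1528, 0.0724]
eef_rot: [2.119, 2.318, 0.002]
ft_force: [0.1, 0.1, -0.0]
width: 0.0321
```

Emit:
carry_out(
  steps=[
    [[0,0,0,0,0,0,0],[0,0,0,0,0,0,0]],
  ],
)

```text
t: 5.05
position: [0.5243, 0.1535, 0.0731]
eef_rot: [2.119, 2.314, 0.013]
ft_force: [14.3, 0.8, -3.1]
width: 0.0186
```

Emit:
carry_out(
  steps=[
    [[0,0,0,0.004,0,0,0],[0,0,0,0.0015,-0.016,0,0],[0,0,0,0.0015,-0.016,0,0],[0,0,0,0.0015,-0.016,0,0],[0,0,0,0.0015,-0.016,0,0],[0,0,0,0,0,0,0]],
  ],
)

```text
t: 5.8
position: [0.5315, 0.0873, 0.073]
eef_rot: [2.12, 2.314, 0.004]
ft_force: [2.8, -2.7, 9.1]
width: 0.0185
```

Run:
```python
from h import *
s=bot.read_state();print(s["position"],s["t"],s["ft_force"])
im=bot.snapshot("top"); save(im,"t3.png",(60,130,390,290),2.4)
```

```text
[0.53153952 0.08732164 0.07299668] 5.8 [ 2.77611276 -2.68664358  9.06624171]
```

View pics/t3.png

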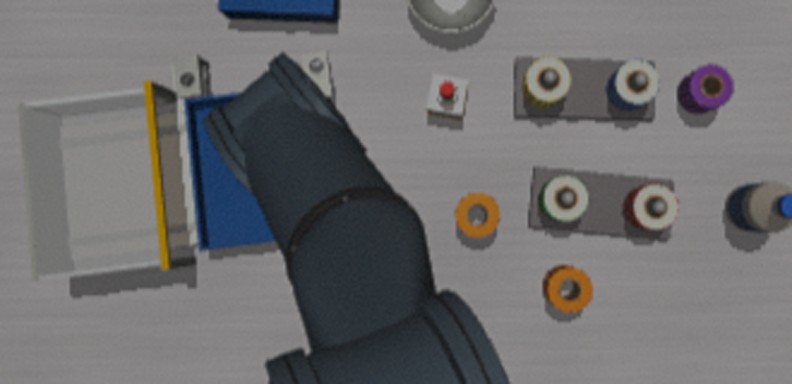

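Emit:
carry_out(
  steps=[
    [[0,0,0,0,0,0,1],[0,0,0,0,0,0,1],[0,0,0,0,0,0,1],[0,0,0,0,0,0.05,1],[0,0,0,0,0,0.06,1],[0,0,0,-0.01,-0.04,0.06,1],[0,0,0,-0.01,-0.05,0,1],[0,0,0,-0.01,-0.05,0,1]],
  ],
)

```text
t: 6.85
position: [0.5007, -0.0469, 0.2335]
eef_rot: [2.118, 2.319, 0.001]
ft_force: [0.1, -0.2, -0.5]
width: 0.0854
```

Emit:
carry_out(
  steps=[
    [[0,0,0,-0.01,-0.05,0,1],[0,0,0,-0.01,-0.05,0,1],[0,0,0,-0.016,-0.063,0,1],[0,0,0,0,0,0,1]],
  ],
)

```text
t: 7.35
position: [0.4633, -0.2115, 0.2321]
eef_rot: [-2.129, -2.309, 0.004]
ft_force: [-0.3, 2.1, 0.3]
width: 0.0851
```

Run:
```python
from h import *
s=bot.read_state();print(s["position"],s["t"],s["ft_force"],s["eef_rot"])
im=bot.snapshot("top"); save(im,"t4.png",(60,130,390,290),2.4)
im=bot.snapshot("side"); save(im,"s4.png",(150,90,400,384),2.0)
```

```text
[ 0.46328403 -0.21153677  0.23214322] 7.35 [-0.25883007  2.06080033  0.32084224] [-2.1292152  -2.3092646   0.00395185]
```

View pics/t4.png

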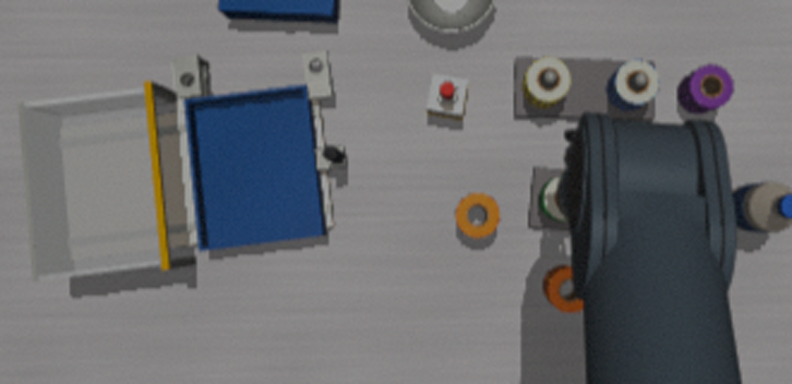

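View pics/s4.png

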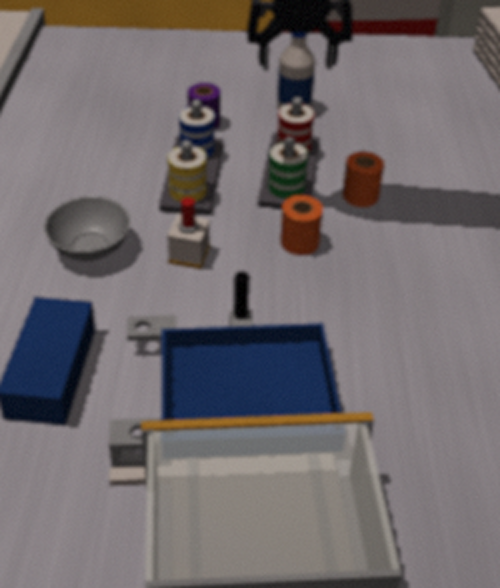

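Emit:
carry_out(
  steps=[
    [[0,0,0,0.002,-0.004,-0.05,1],[0,0,0,0,0,-0.05,1],[0,0,0,0,0,-0.04,1],[0,0,0,0,0,-0.02,1],[0,0,0,0,0,-0.02,1],[0,0,0,0,0,0,0],[0,0,0,0,0,0,0],[0,0,0,0,0,0,0]],
  ],
)

```text
t: 8.45
position: [0.4682, -0.2099, 0.0538]
eef_rot: [2.118, 2.319, 0.001]
ft_force: [0.2, -0.2, -1.8]
width: 0.057
```

Run:
```python
from h import *
s=bot.read_state();print(s["position"],s["t"],s["ft_force"],s["width"])
c=[(186,100),(306,87),(328,235),(203,250)]
P=[back("top",(60+x/2.4,130+y/2.4),.049) for x,y in c]
print(np.round(P,4),np.mean(P,0)); P=np.array(P)
print(np.linalg.norm(P-np.roll(P,1,0),axis=1))
h=back("top",(60+335/2.4,130+156/2.4),.108);print(h)
K=tri((150+241/2,90+273/2),(60+333/2.4,130+154/2.4));print(K)
```

```text
[ 0.46822209 -0.20991904  0.05375728] 8.45 [ 0.24750402 -0.22625897 -1.78677491] 0.05699787293165983
[[0.6097 0.2924 0.049 ]
 [0.6248 0.1272 0.049 ]
 [0.4208 0.0981 0.049 ]
 [0.4039 0.2676 0.049 ]] [0.5147869  0.19632326 0.049     ]
[0.20728423 0.16584211 0.20604749 0.17036283]
[0.5239182  0.07961042 0.108     ]
[0.52834231 0.08260216 0.10471255]
```

Emit:
carry_out(
  steps=[
    [[0,0,0,0,0,0,0],[0,0,0,0,0,0.02,0],[0,0,0,0,0,0.03,0],[0,0,0,0,0,0.04,0],[0,0,0,0,0,0.04,0],[0,0,0,0,0,0.02,0],[0,0,0,0,0,0,0]],
  ],
)

```text
t: 9.32
position: [0.4682, -0.2106, 0.2042]
eef_rot: [2.118, 2.316, 0.001]
ft_force: [-0.4, -0.3, -2.2]
width: 0.0573
```

Run:
```python
from h import *
s=bot.read_state();print(s["position"],s["t"],s["ft_force"],s["width"])
im=bot.snapshot("side"); save(im,"s5.png",(150,60,400,300),2.4)
im=bot.snapshot("top"); save(im,"t5.png",(220,130,390,290),3)
```

```text
[ 0.46816057 -0.21061499  0.20418376] 9.325 [-0.36045465 -0.31734148 -2.22966442] 0.05732830438753852
```

View pics/s5.png

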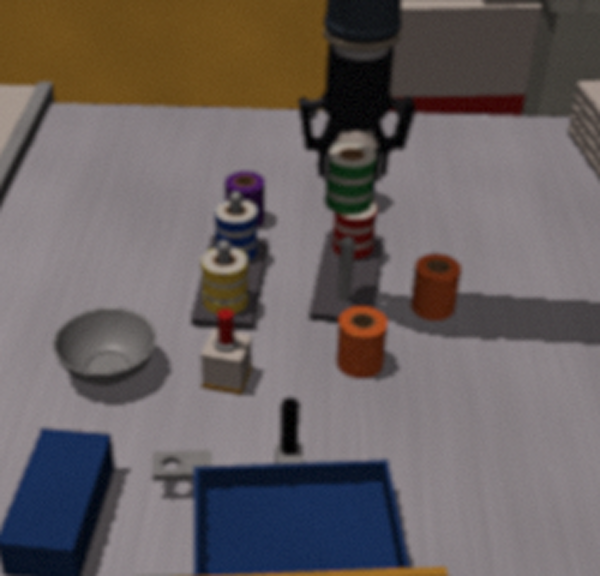

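Run:
```python
from h import *
print(back("side",(150+352/2.4,60+152/2.4),.235))
print(back("side",(150+350/2.4,60+212/2.4),.165))
```

```text
[ 0.46563624 -0.22352802  0.235     ]
[ 0.46431125 -0.19671838  0.165     ]
```

Emit:
carry_out(
  steps=[
    [[0,0,0,0,0.04,0,0],[0,0,0,0,0.055,0,0],[0,0,0,0,0.055,0,0],[0,0,0,0,0.055,0,0],[0,0,0,0,0.055,0,0],[0,0,0,-0.003,0.055,0,0],[0,0,0,-0.003,0.055,0,0],[0,0,0,-0.003,0.055,0,0]],
  ],
)

```text
t: 10.42
position: [0.4577, 0.216, 0.2014]
eef_rot: [-2.119, -2.318, 0.003]
ft_force: [0.3, -1.2, -1.8]
width: 0.0573
```

Emit:
carry_out(
  steps=[
    [[0,0,0,0,0.03,0,0],[0,0,0,0,0,0,0],[0,0,0,0,0,0,0]],
  ],
)

```text
t: 10.8
position: [0.4581, 0.2436, 0.2016]
eef_rot: [-2.12, -2.318, 0.004]
ft_force: [0.7, -0.8, -1.2]
width: 0.0572
```

Run:
```python
from h import *
s=bot.read_state();print(s["position"],s["t"],s["ft_force"],s["width"])
im=bot.snapshot("side"); save(im,"s6.png",(200,150,400,350),3)
for p in [(.459,.2345,.235),(.459,.2345,.165),(.459,.2345,.019)]: print((proj("side",p)-[200,150])*3)
```

```text
[0.45812924 0.24364976 0.20161259] 10.8 [ 0.73354201 -0.78482896 -1.20614533] 0.05719317506544269
[[309.36184671 249.95234816]]
[[302.6169533  318.52974302]]
[[290.46766779 442.05524578]]
```

View pics/s6.png

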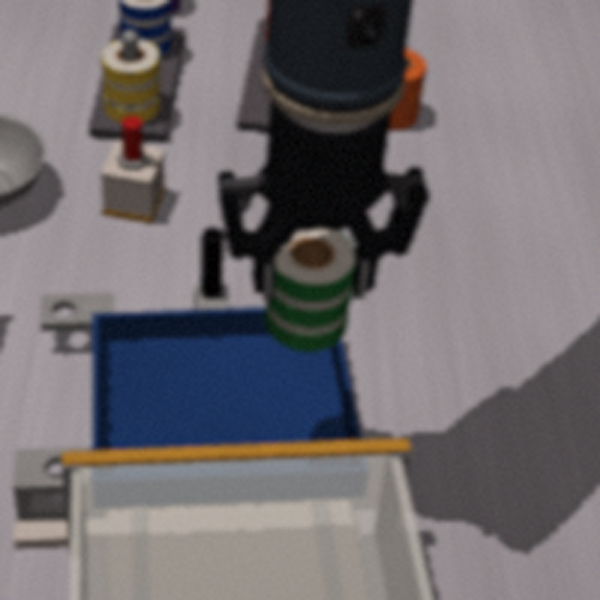

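Emit:
carry_out(
  steps=[
    [[0,0,0,0,0,-0.05,0],[0,0,0,0,0,-0.05,0],[0,0,0,0,0,-0.03,0],[0,0,0,0,0,-0.01,0],[0,0,0,0,0,0,0],[0,0,0,0,0,0,0]],
  ],
)

```text
t: 11.6
position: [0.4593, 0.2449, 0.064]
eef_rot: [2.12, 2.318, 0.003]
ft_force: [0.5, -0.2, -1.3]
width: 0.057
```

Emit:
carry_out(
  steps=[
    [[0,0,0,0,0,-0.005,0],[0,0,0,0,0,0,0],[0,0,0,0,0,0,0.9],[0,0,0,0,0,0,0.9],[0,0,0,0,0,0,0.9],[0,0,0,0,0,0.04,0.9],[0,0,0,0,0,0.06,1],[0,0,0,0,0,0.06,1]],
  ],
)

```text
t: 12.6
position: [0.4581, 0.2446, 0.2195]
eef_rot: [-2.119, -2.319, 0.001]
ft_force: [0.9, 1.0, -1.3]
width: 0.0855
```

Run:
```python
from h import *
s=bot.read_state();print(s["position"],s["t"],s["ft_force"],s["width"])
im=bot.snapshot("side"); save(im,"s7.png",(200,110,400,310),3)
for p in [(.459,.2345,.089),(.459,.2345,.019)]: print((proj("side",p)-[200,110])*3)
```

```text
[0.45813985 0.24463484 0.2194928 ] 12.6 [ 0.87265032  0.9938553  -1.26635935] 0.08546021640189183
[[296.00021846 505.80411047]]
[[290.46766779 562.05524578]]
```

View pics/s7.png

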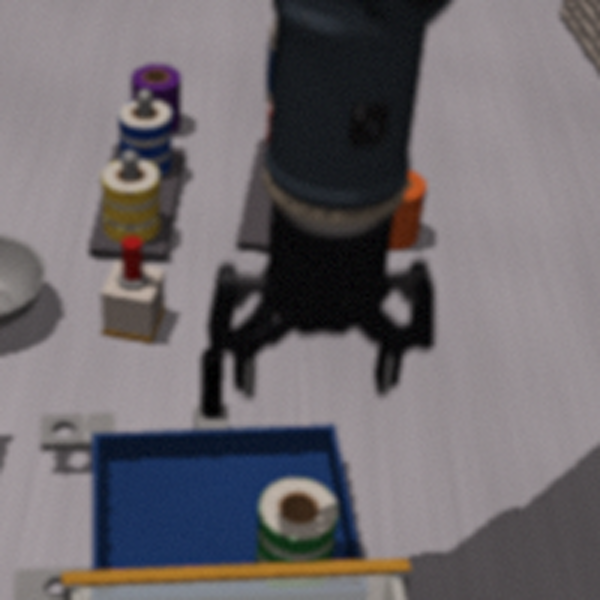

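Emit:
carry_out(
  steps=[
    [[0,0,0,0.015,-0.045,0,1],[0,0,0,0.02,-0.055,0,1],[0,0,0,0.02,-0.055,0,1],[0,0,0,0.02,-0.055,0,1],[0,0,0,0.02,-0.055,0,1],[0,0,0,0.02,-0.055,0,1],[0,0,0,0.02,-0.055,0,1],[0,0,0,0.02,-0.055,0,1]],
  ],
)

```text
t: 13.65
position: [0.6139, -0.1872, 0.2178]
eef_rot: [2.12, 2.319, 0.0]
ft_force: [0.7, 0.0, -0.8]
width: 0.0852
```

Emit:
carry_out(
  steps=[
    [[0,0,0,0.01,-0.02,0,1],[0,0,0,0,0,0,1],[0,0,0,0,0,0,1]],
  ],
)

```text
t: 14.02
position: [0.6233, -0.2037, 0.2177]
eef_rot: [-2.117, -2.32, -0.001]
ft_force: [0.1, -0.7, 0.6]
width: 0.0852
```

Run:
```python
from h import *
s=bot.read_state();print(s["position"],s["t"],s["ft_force"],s["width"])
im=bot.snapshot("side"); save(im,"s8.png",(200,60,400,260),3)
for p in [(.622,-.199,.11),(.617,-.319,.11),(.451,-.336,.11)]: print((proj("side",p)-[200,60])*3)
```

```text
[ 0.62327035 -0.20365009  0.21772517] 14.025 [ 0.0877146  -0.67128798  0.56730467] 0.08520626487372666
[[131.78321195 303.49424366]]
[[145.45269336 242.08327305]]
[[294.89649797 238.77783916]]
```

View pics/s8.png

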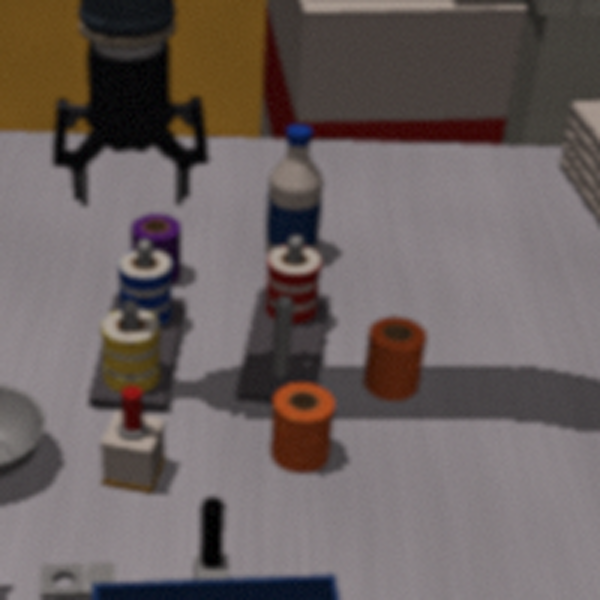

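Emit:
carry_out(
  steps=[
    [[0,0,0,0,-0.002,-0.05,1],[0,0,0,0,0,-0.05,1],[0,0,0,0,0,-0.04,1],[0,0,0,0,0,-0.02,1],[0,0,0,0,0,-0.005,1],[0,0,0,0,0,0,0],[0,0,0,0,0,0,0],[0,0,0,0,0,0,0]],
  ],
)

```text
t: 15.08
position: [0.625, -0.2073, 0.0552]
eef_rot: [2.118, 2.316, 0.003]
ft_force: [0.2, -0.2, 6.0]
width: 0.0592
```

Emit:
carry_out(
  steps=[
    [[0,0,0,0,0,0,0],[0,0,0,0,0,0.02,0],[0,0,0,0,0,0.03,0],[0,0,0,0,0,0.04,0],[0,0,0,0,0,0.04,0],[0,0,0,0,0,0.02,0],[0,0,0,0,0,0,0]],
  ],
)

```text
t: 15.95
position: [0.6244, -0.2074, 0.2061]
eef_rot: [2.117, 2.315, 0.003]
ft_force: [-0.4, -0.4, -3.1]
width: 0.0589
```

Run:
```python
from h import *
s=bot.read_state();print(s["position"],s["t"],s["ft_force"],s["width"])
im=bot.snapshot("side"); save(im,"s9.png",(200,60,400,260),3)
```

```text
[ 0.62440651 -0.20741579  0.2060831 ] 15.95 [-0.35138824 -0.40890652 -3.05251403] 0.058940599954564424
```

View pics/s9.png

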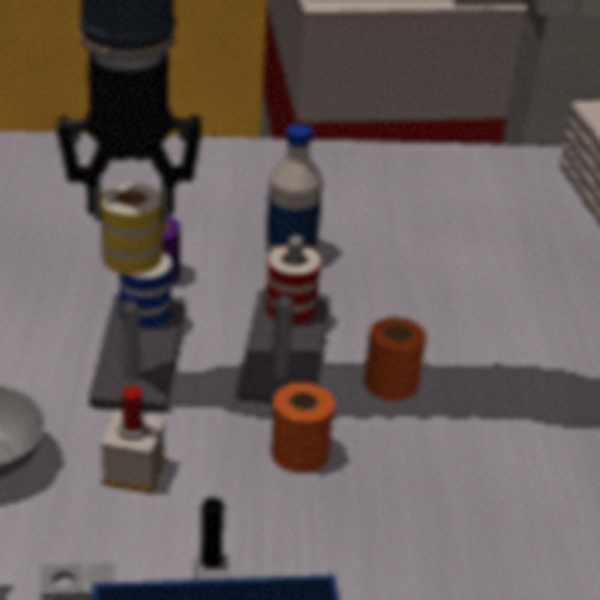

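Run:
```python
from h import *
print(back("side",(200+131/3,60+198/3),.236), back("side",(200+131/3,60+272/3),.166)-[0,.03,0])
```

```text
[ 0.62007657 -0.19682815  0.236     ] [ 0.61945217 -0.20306567  0.166     ]
```

Emit:
carry_out(
  steps=[
    [[0,0,0,-0.005,0.04,0,0],[0,0,0,-0.006,0.055,0,0],[0,0,0,-0.006,0.055,0,0],[0,0,0,-0.006,0.055,0,0],[0,0,0,-0.006,0.055,0,0],[0,0,0,-0.006,0.055,0,0],[0,0,0,-0.006,0.055,0,0],[0,0,0,-0.006,0.055,0,0]],
  ],
)

```text
t: 17.0
position: [0.5756, 0.2189, 0.2018]
eef_rot: [-2.119, -2.318, 0.003]
ft_force: [0.9, -0.3, -2.4]
width: 0.0592
```

Emit:
carry_out(
  steps=[
    [[0,0,0,-0.006,0.022,0,0],[0,0,0,0,0,0,0],[0,0,0,0,0,-0.04,0],[0,0,0,0,0,-0.04,0],[0,0,0,0,0,0,0],[0,0,0,0,0,0,0]],
  ],
)

```text
t: 17.75
position: [0.5712, 0.2393, 0.1238]
eef_rot: [2.121, 2.317, 0.001]
ft_force: [0.4, -0.2, -2.1]
width: 0.059
```

Run:
```python
from h import *
s=bot.read_state();print(s["position"],s["t"],s["ft_force"],s["width"])
im=bot.snapshot("side"); save(im,"s10.png",(200,150,400,350),3)
z=s["position"][2]
for p in [(.569,.245,z+.03),(.569,.245,z-.04),(.569,.245,.019)]: print((proj("side",p)-[200,150])*3)
```

```text
[0.57124075 0.23928505 0.12383674] 17.75 [ 0.38161611 -0.19768752 -2.09289045] 0.05895234305860899
[[151.12471497 332.82060341]]
[[152.03546764 394.10757966]]
[[152.80700564 446.02642908]]
```

View pics/s10.png

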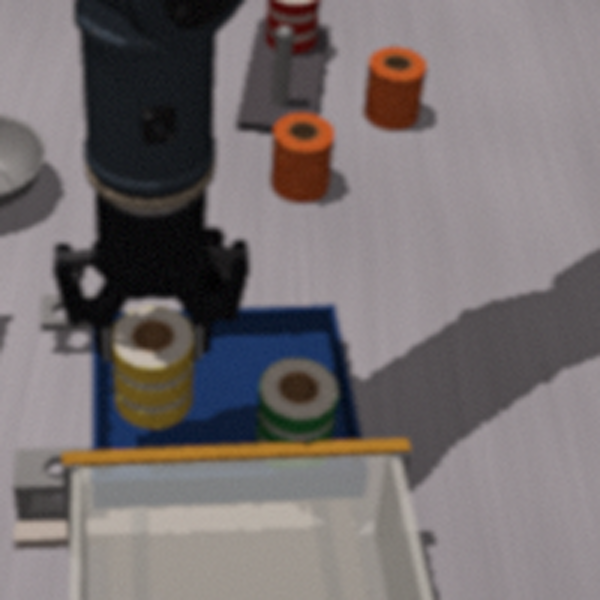

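Emit:
carry_out(
  steps=[
    [[0,0,0,0,0,-0.04,0],[0,0,0,0,0,-0.018,0],[0,0,0,0,0,-0.006,0],[0,0,0,0,0,0,0],[0,0,0,0,0,0,0]],
  ],
)

```text
t: 18.42
position: [0.5712, 0.2401, 0.0598]
eef_rot: [2.119, 2.318, 0.002]
ft_force: [-0.1, 1.0, -2.2]
width: 0.0591
```

Emit:
carry_out(
  steps=[
    [[0,0,0,0,0,0,0.9],[0,0,0,0,0,0,0.9],[0,0,0,0,0,0,0.9],[0,0,0,0,0,0.04,0.9],[0,0,0,0,0,0.06,1],[0,0,0,0,-0.02,0.058,1],[0,0,0,0.004,-0.05,0,1],[0,0,0,0.005,-0.055,0,1]],
  ],
)

```text
t: 19.42
position: [0.5798, 0.1142, 0.2179]
eef_rot: [2.117, 2.32, 0.003]
ft_force: [0.8, -0.3, -1.2]
width: 0.0854
```

Emit:
carry_out(
  steps=[
    [[0,0,0,0.005,-0.055,0,1],[0,0,0,0.005,-0.055,0,1],[0,0,0,0.005,-0.055,0,1],[0,0,0,0.005,-0.055,0,1],[0,0,0,0.005,-0.055,0,1],[0,0,0,0.005,-0.055,0,1],[0,0,0,0.005,-0.055,0,1],[0,0,0,0.004,-0.052,0,1]],
  ],
)

```text
t: 20.42
position: [0.6184, -0.3244, 0.2169]
eef_rot: [2.12, 2.318, -0.0]
ft_force: [0.8, -0.1, 0.8]
width: 0.0853
```

Emit:
carry_out(
  steps=[
    [[0,0,0,0,0,0,1],[0,0,0,0,0,0,1]],
  ],
)

```text
t: 20.68
position: [0.6185, -0.3217, 0.2166]
eef_rot: [-2.119, -2.318, -0.001]
ft_force: [1.2, 0.5, 0.1]
width: 0.0857
```

Run:
```python
from h import *
s=bot.read_state();print(s["position"],s["t"],s["ft_force"],s["width"])
im=bot.snapshot("side"); save(im,"s11.png",(200,60,400,320),2.3)
im=bot.snapshot("top"); save(im,"t11.png",(60,130,390,290),2.4)
```

```text
[ 0.61848517 -0.32167193  0.21655137] 20.675 [1.17552598 0.49547834 0.07301981] 0.08574109149749978
```

View pics/s11.png

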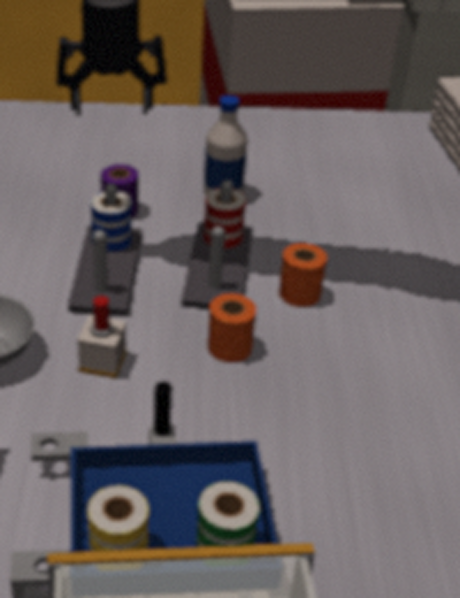

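View pics/t11.png

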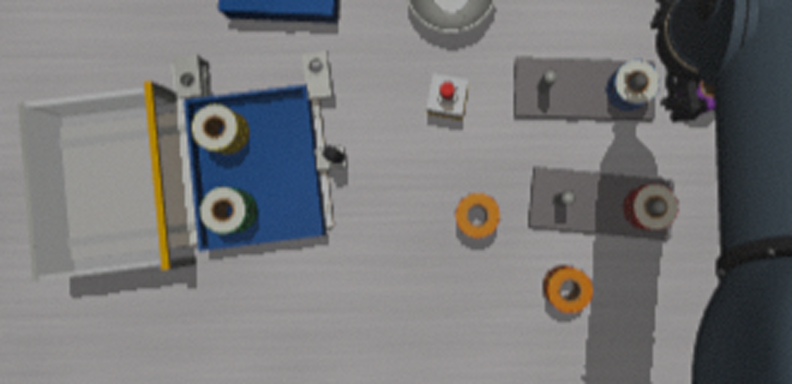

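Emit:
carry_out(
  steps=[
    [[0,0,0,0,0,-0.05,1],[0,0,0,0,0,-0.05,1],[0,0,0,0,0,-0.04,1],[0,0,0,0,0,-0.02,1],[0,0,0,0,0,-0.003,1],[0,0,0,0,0,0,0],[0,0,0,0,0,0,0],[0,0,0,0,0,0,0]],
  ],
)

```text
t: 21.78
position: [0.6199, -0.3226, 0.0561]
eef_rot: [2.118, 2.316, 0.002]
ft_force: [-0.2, -0.2, 5.9]
width: 0.0574
```

Emit:
carry_out(
  steps=[
    [[0,0,0,0,0,0,0],[0,0,0,0,0,0.02,0],[0,0,0,0,0,0.03,0],[0,0,0,0,0,0.04,0],[0,0,0,0,0,0.04,0],[0,0,0,0,0,0.02,0],[0,0,0,0,0,0,0]],
  ],
)

```text
t: 22.65
position: [0.6194, -0.3225, 0.2071]
eef_rot: [2.117, 2.315, 0.002]
ft_force: [-0.3, -0.6, -2.4]
width: 0.0574
```

Run:
```python
from h import *
s=bot.read_state();print(s["position"],s["t"],s["ft_force"],s["width"])
im=bot.snapshot("side"); save(im,"s12.png",(200,60,400,260),3)
```

```text
[ 0.61944523 -0.3225145   0.20705537] 22.65 [-0.25839641 -0.61104117 -2.38835517] 0.057407959493843266
```

View pics/s12.png

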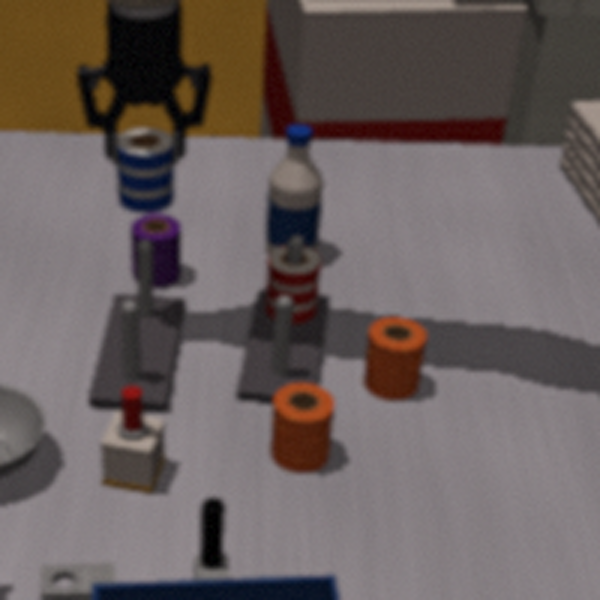

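Run:
```python
from h import *
print(back("side",(200+146/3,60+142/3),.237), back("side",(200+145/3,60+209/3),.167)-[0,.03,0])
```

```text
[ 0.61420125 -0.31132206  0.237     ] [ 0.61482572 -0.3239251   0.167     ]
```

Emit:
carry_out(
  steps=[
    [[0,0,0,-0.003,0.044,0,0],[0,0,0,-0.005,0.055,0,0],[0,0,0,-0.005,0.055,0,0],[0,0,0,-0.005,0.055,0,0],[0,0,0,-0.005,0.055,0,0],[0,0,0,-0.005,0.055,0,0],[0,0,0,-0.005,0.055,0,0],[0,0,0,-0.005,0.055,0,0]],
  ],
)

```text
t: 23.7
position: [0.5795, 0.108, 0.2028]
eef_rot: [-2.119, -2.318, 0.002]
ft_force: [0.7, -0.1, -1.2]
width: 0.0573
```

Emit:
carry_out(
  steps=[
    [[0,0,0,-0.003,0.055,0,0],[0,0,0,0,0,0,0],[0,0,0,0,0,-0.04,0],[0,0,0,0,0,-0.01,0],[0,0,0,0,0,0,0],[0,0,0,0,0,0,0]],
  ],
)

```text
t: 24.45
position: [0.5781, 0.1617, 0.1548]
eef_rot: [2.12, 2.318, 0.002]
ft_force: [0.0, 0.0, -0.5]
width: 0.0572
```

Run:
```python
from h import *
s=bot.read_state();print(s["position"],s["t"],s["ft_force"],s["width"])
im=bot.snapshot("side"); save(im,"s13.png",(200,150,400,350),3)
z=s["position"][2]
for p in [(.577,.1655,z+.03),(.577,.1655,z-.04),(.577,.1655,.019)]: print((proj("side",p)-[200,150])*3)
```

```text
[0.57809846 0.16165692 0.15477782] 24.45 [ 0.02943462  0.0122541  -0.51007703] 0.05717787397461517
[[147.87607254 226.46270114]]
[[148.89094119 289.79179363]]
[[150.1424075  367.88488058]]
```

View pics/s13.png

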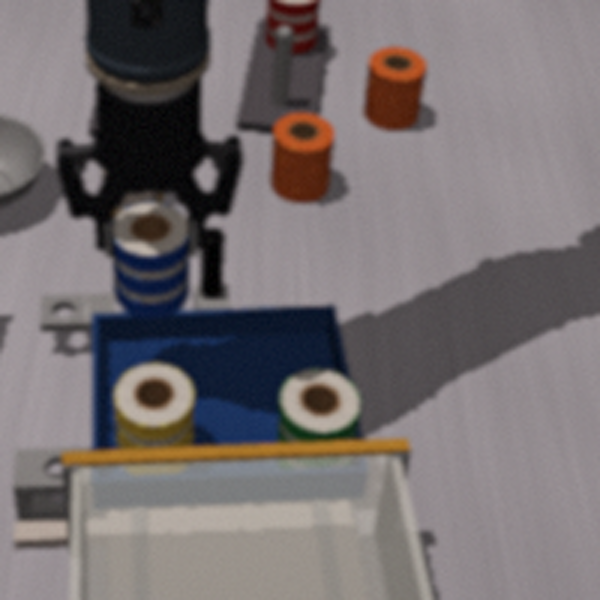

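Run:
```python
from h import *
for n,u in dict(green=(320,400),yellow=(154,393)).items(): print(n,back("side",(200+u[0]/3,150+u[1]/3),.089))
im=bot.snapshot("top"); save(im,"t13.png",(120,160,220,250),6)
```

```text
green [0.44108125 0.24699257 0.089     ]
yellow [0.56723247 0.24797892 0.089     ]
```

View pics/t13.png

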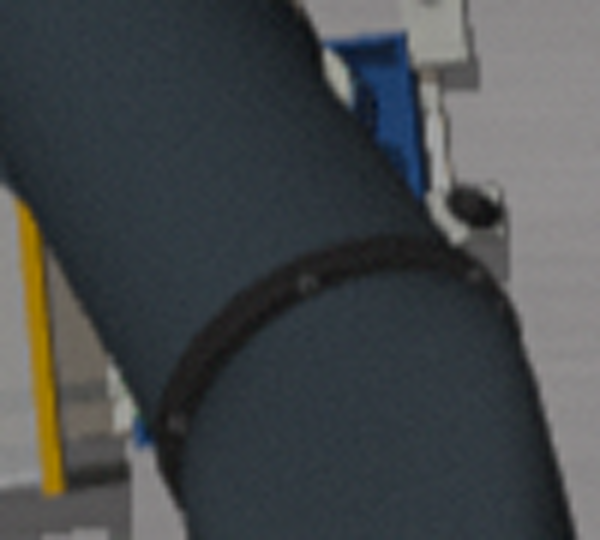

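Emit:
carry_out(
  steps=[
    [[0,0,0,0,0,-0.04,0],[0,0,0,0,0,-0.035,0],[0,0,0,0,0,-0.015,0],[0,0,0,0,0,-0.005,0],[0,0,0,0,0,0,0],[0,0,0,0,0,0,0]],
  ],
)

```text
t: 25.3
position: [0.5784, 0.1622, 0.0601]
eef_rot: [2.119, 2.318, 0.003]
ft_force: [-1.7, 1.4, 2.9]
width: 0.057
```

Emit:
carry_out(
  steps=[
    [[0,0,0,0,0,0,0.9],[0,0,0,0,0,0,0.9],[0,0,0,0,0,0,0.9],[0,0,0,0,0,0.04,0.9],[0,0,0,0,0,0.06,1],[0,0,0,0,-0.01,0.057,1],[0,0,0,-0.012,-0.048,0,1],[0,0,0,-0.014,-0.055,0,1]],
  ],
)

```text
t: 26.3
position: [0.5515, 0.0483, 0.2166]
eef_rot: [2.117, 2.32, 0.002]
ft_force: [-0.3, -0.2, -0.1]
width: 0.0855
```

Emit:
carry_out(
  steps=[
    [[0,0,0,-0.014,-0.055,0,1],[0,0,0,-0.014,-0.055,0,1],[0,0,0,-0.014,-0.055,0,1],[0,0,0,-0.014,-0.055,0,1],[0,0,0,-0.014,-0.055,0,1],[0,0,0,-0.014,-0.055,0,1],[0,0,0,-0.014,-0.055,0,1],[0,0,0,-0.001,-0.003,0,1]],
  ],
)

```text
t: 27.3
position: [0.45, -0.3442, 0.2151]
eef_rot: [-2.128, -2.31, 0.003]
ft_force: [0.0, 1.3, -0.7]
width: 0.0853
```

Run:
```python
from h import *
s=bot.read_state();print(s["position"],s["t"],s["ft_force"],s["width"])
im=bot.snapshot("side"); save(im,"s14.png",(200,60,400,320),2.3)
im=bot.snapshot("top"); save(im,"t14.png",(60,130,390,290),2.4)
```

```text
[ 0.44999787 -0.34422382  0.21510193] 27.3 [ 0.01435784  1.31860937 -0.6686166 ] 0.08531550520124441
```

View pics/s14.png

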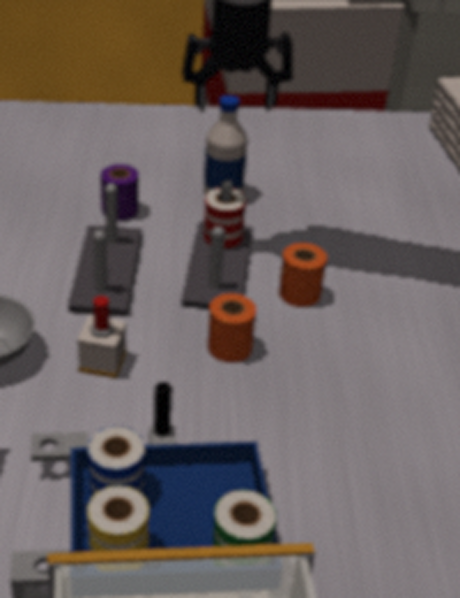

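View pics/t14.png

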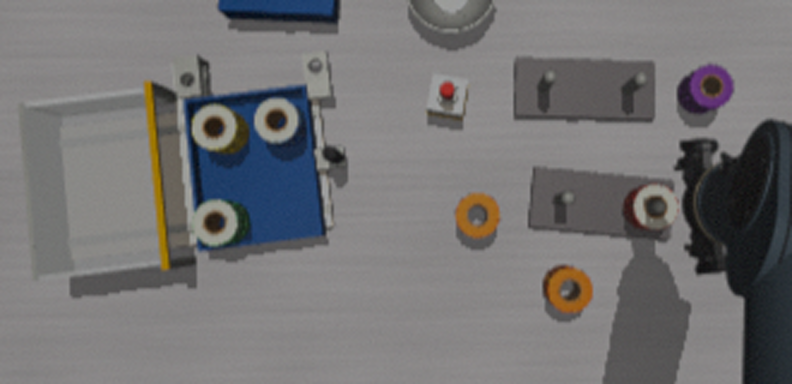

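Emit:
carry_out(
  steps=[
    [[0,0,0,0.003,0,-0.05,1],[0,0,0,0,0,-0.05,1],[0,0,0,0,0,-0.04,1],[0,0,0,0,0,-0.02,1],[0,0,0,0,0,-0.002,1],[0,0,0,0,0,0,0],[0,0,0,0,0,0,0],[0,0,0,0,0,0,0]],
  ],
)

```text
t: 28.4
position: [0.4564, -0.339, 0.0556]
eef_rot: [2.118, 2.318, 0.001]
ft_force: [-0.8, 1.9, 7.3]
width: 0.0591
```

Emit:
carry_out(
  steps=[
    [[0,0,0,0,0,0,0],[0,0,0,0,0,0.02,0],[0,0,0,0,0,0.03,0],[0,0,0,0,0,0.04,0],[0,0,0,0,0,0.04,0],[0,0,0,0,0,0.02,0],[0,0,0,0,0,0,0]],
  ],
)

```text
t: 29.28
position: [0.4564, -0.3396, 0.206]
eef_rot: [2.117, 2.315, 0.0]
ft_force: [0.1, 0.6, -1.7]
width: 0.0589
```

Run:
```python
from h import *
s=bot.read_state();print(s["position"],s["t"],s["ft_force"],s["width"])
im=bot.snapshot("side"); save(im,"s15.png",(200,60,400,260),3)
```

```text
[ 0.45638302 -0.339606    0.20602992] 29.275 [ 0.05666137  0.55472577 -1.67000278] 0.05890963059532736
```

View pics/s15.png

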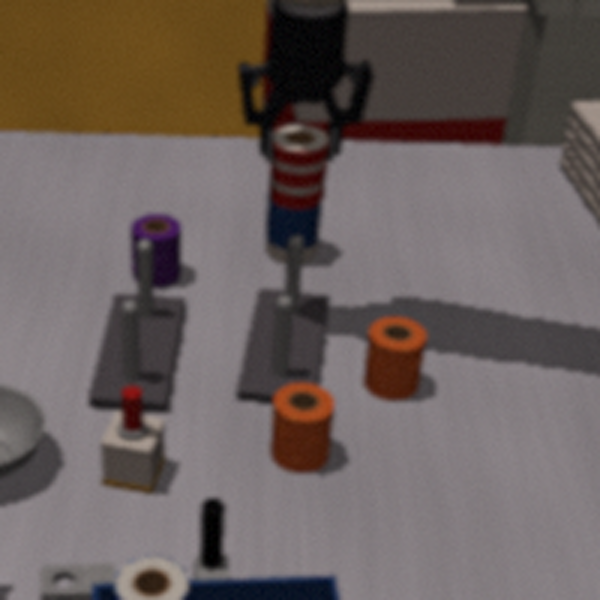

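Emit:
carry_out(
  steps=[
    [[0,0,0,0,0.044,0,0],[0,0,0,0,0.055,0,0],[0,0,0,0,0.055,0,0],[0,0,0,0,0.055,0,0],[0,0,0,0.001,0.055,0,0],[0,0,0,0.003,0.055,0,0],[0,0,0,0.003,0.055,0,0],[0,0,0,0.003,0.055,0,0]],
  ],
)

```text
t: 30.32
position: [0.4648, 0.0911, 0.2029]
eef_rot: [-2.119, -2.318, 0.002]
ft_force: [1.4, 1.1, -1.5]
width: 0.059
```

Emit:
carry_out(
  steps=[
    [[0,0,0,0.001,0.055,0,0],[0,0,0,0,0.01,0,0],[0,0,0,0,0,-0.04,0],[0,0,0,0,0,-0.01,0],[0,0,0,0,0,0,0],[0,0,0,0,0,0,0]],
  ],
)

```text
t: 31.08
position: [0.4671, 0.1546, 0.1546]
eef_rot: [2.12, 2.318, 0.001]
ft_force: [-0.6, 0.2, -1.4]
width: 0.0589
```

Run:
```python
from h import *
s=bot.read_state();print(s["position"],s["t"],s["ft_force"],s["width"])
im=bot.snapshot("side"); save(im,"s16.png",(200,150,400,350),3)
z=s["position"][2]
for p in [(.467,.155,z+.03),(.467,.155,z-.04),(.467,.155,.019)]: print((proj("side",p)-[200,150])*3)
```

```text
[0.4670586  0.15459622 0.1546053 ] 31.075 [-0.56928103  0.17923047 -1.42834376] 0.05894574359400345
[[291.53425244 223.17361548]]
[[286.21277163 286.45008175]]
[[279.65972334 364.37082492]]
```

View pics/s16.png

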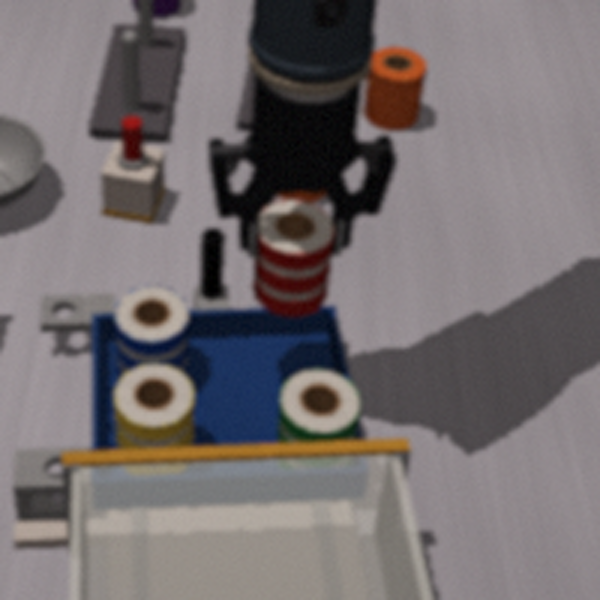

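Emit:
carry_out(
  steps=[
    [[0,0,0,0,0,-0.04,0],[0,0,0,0,0,-0.035,0],[0,0,0,0,0,-0.015,0],[0,0,0,0,0,-0.005,0],[0,0,0,0,0,0,0],[0,0,0,0,0,0,0.9],[0,0,0,0,0,0,0.9],[0,0,0,0,0,0,0.9]],
  ],
)

```text
t: 32.12
position: [0.4668, 0.1547, 0.0591]
eef_rot: [2.12, 2.318, 0.001]
ft_force: [-0.5, -0.3, 0.2]
width: 0.0768
```

Emit:
carry_out(
  steps=[
    [[0,0,0,0,0,0.04,0.9],[0,0,0,0,0,0.06,1],[0,0,0,0.01,-0.06,0.03,1],[0,0,0,0.01,-0.06,0.03,1],[0,0,0,0,-0.06,0,1],[0,0,0,0,-0.03,0,1],[0,0,0,0,0,0,1]],
  ],
)

```text
t: 33.0
position: [0.4846, -0.0488, 0.214]
eef_rot: [2.125, 2.313, -0.002]
ft_force: [-0.0, -0.1, -0.1]
width: 0.0854
```

Run:
```python
from h import *
s=bot.read_state();print(s["position"],s["t"],s["ft_force"],s["width"])
im=bot.snapshot("side"); save(im,"s17.png",(200,150,400,350),3)
im=bot.snapshot("top"); save(im,"t17.png",(60,130,260,290),3)
```

```text
[ 0.48462418 -0.04881     0.21395576] 33.0 [-0.03675207 -0.13957993 -0.11966166] 0.08541543716865414
```

View pics/s17.png

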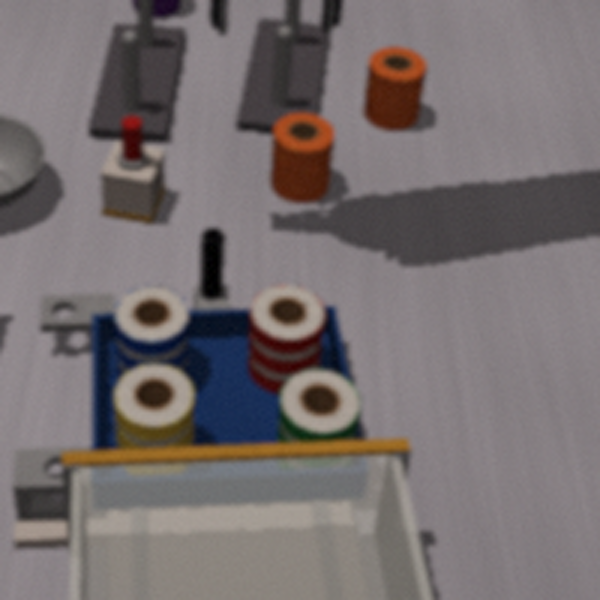

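View pics/t17.png

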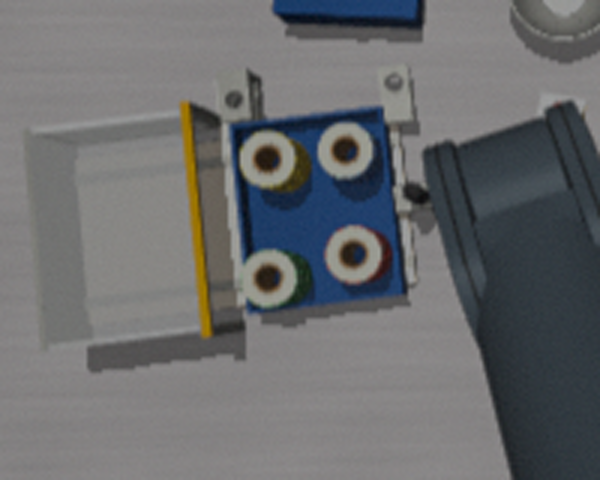

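Emit:
carry_out(
  steps=[
    [[0,0,0,0.016,0.045,0,1],[0,0,0,0.016,0.045,0,1],[0,0,0,0.015,0.045,0,1],[0,0,0,0,0,-0.04,1],[0,0,0,0,0,-0.05,1],[0,0,0,0,0,-0.04,1],[0,0,0,0,0,-0.01,1],[0,0,0,0,0,0,1]],
  ],
)

```text
t: 34.1
position: [0.532, 0.0903, 0.0745]
eef_rot: [-2.118, -2.32, -0.0]
ft_force: [0.8, -1.0, 0.5]
width: 0.0853
```

Emit:
carry_out(
  steps=[
    [[0,0,0,0,0,0,0],[0,0,0,0,0,0,0],[0,0,0,0,0,0,0],[0,0,0,0,0,0,0],[0,0,0,0,0,0,0]],
  ],
)

```text
t: 34.72
position: [0.5314, 0.0889, 0.0746]
eef_rot: [2.12, 2.319, -0.002]
ft_force: [-5.2, -1.2, 8.2]
width: 0.0186
```

Emit:
carry_out(
  steps=[
    [[0,0,0,-0.0005,0.005,0,0],[0,0,0,-0.001,0.012,0,0],[0,0,0,-0.002,0.02,0,0],[0,0,0,-0.002,0.02,0,0],[0,0,0,-0.002,0.02,0,0],[0,0,0,-0.002,0.02,0,0],[0,0,0,-0.002,0.02,0,0],[0,0,0,-0.002,0.02,0,0]],
  ],
)

```text
t: 35.72
position: [0.5165, 0.2255, 0.0746]
eef_rot: [2.12, 2.319, -0.006]
ft_force: [-9.9, -6.0, 13.8]
width: 0.0187
```

Emit:
carry_out(
  steps=[
    [[0,0,0,-0.0015,0.015,0,0],[0,0,0,-0.001,0.01,0,0],[0,0,0,-0.0005,0.006,0,0],[0,0,0,0,0.003,0,0],[0,0,0,0,0,0,0]],
  ],
)

```text
t: 36.35
position: [0.5127, 0.2602, 0.0746]
eef_rot: [-2.117, -2.319, 0.005]
ft_force: [-12.3, -1.6, 13.5]
width: 0.0184
```

Emit:
carry_out(
  steps=[
    [[0,0,0,-0.0005,0.003,0,0],[0,0,0,0,0.003,0,0],[0,0,0,0,0,0,0]],
  ],
)

```text
t: 36.72
position: [0.5125, 0.2619, 0.0746]
eef_rot: [2.119, 2.316, -0.013]
ft_force: [-12.5, -14.5, 22.2]
width: 0.0186
```

Emit:
carry_out(
  steps=[
    [[0,0,0,0,0.002,0,0],[0,0,0,0,0,0,0],[0,0,0,0,0,0,0]],
  ],
)

```text
t: 37.1
position: [0.5125, 0.2618, 0.0746]
eef_rot: [2.12, 2.313, -0.017]
ft_force: [-13.9, -20.8, 25.0]
width: 0.0187
```

Run:
```python
from h import *
s=bot.read_state();print(s["position"],s["t"],s["ft_force"],s["width"])
im=bot.snapshot("side"); save(im,"s18.png",(190,190,390,384),3)
im=bot.snapshot("top"); save(im,"t18.png",(60,130,260,290),3)
```

```text
[0.51251216 0.261833   0.07457148] 37.1 [-13.93842804 -20.84871566  24.99775326] 0.018723396515084124
```

View pics/s18.png

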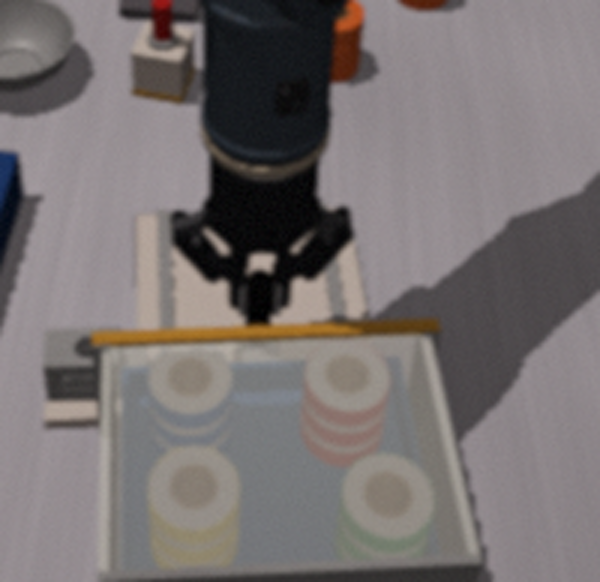

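View pics/t18.png

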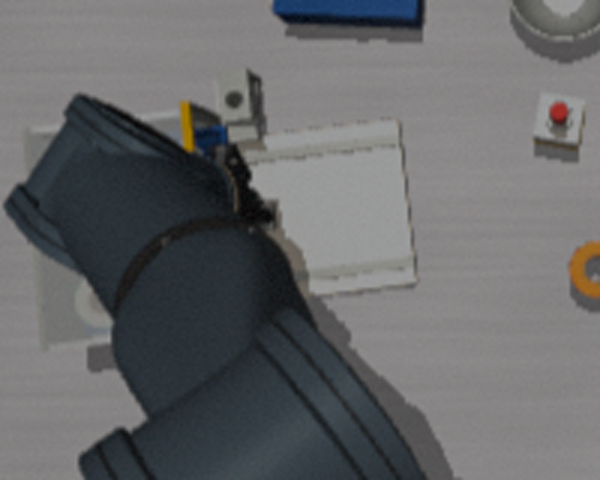

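Emit:
carry_out(
  steps=[
    [[0,0,0,0.003,-0.006,0,0],[0,0,0,0,0,0,1],[0,0,0,0,0,0,1],[0,0,0,0,0,0,1],[0,0,0,0,0,0.05,1],[0,0,0,0,0,0.06,1],[0,0,0,0.01,-0.05,0.03,1],[0,0,0,0.015,-0.055,0,1]],
  ],
)

```text
t: 38.2
position: [0.5444, 0.1577, 0.217]
eef_rot: [2.115, 2.319, 0.008]
ft_force: [0.1, -0.6, -1.0]
width: 0.0852
```

Emit:
carry_out(
  steps=[
    [[0,0,0,0.015,-0.055,0,1],[0,0,0,0.015,-0.055,0,1],[0,0,0,0.015,-0.055,0,1],[0,0,0,0.015,-0.055,0,1],[0,0,0,0.011,0,0,1],[0,0,0,0,0,0,1]],
  ],
)

```text
t: 38.95
position: [0.6144, -0.0624, 0.2138]
eef_rot: [-2.12, -2.318, -0.001]
ft_force: [0.0, -0.0, -0.2]
width: 0.0856
```

Run:
```python
from h import *
s=bot.read_state();print(s["position"],s["t"],s["ft_force"],s["width"])
im=bot.snapshot("side"); save(im,"s19.png",(190,180,340,330),4)
im=bot.snapshot("top"); save(im,"t19.png",(120,140,270,240),5)
```

```text
[ 0.61444207 -0.06235384  0.21382236] 38.95 [ 0.04020669 -0.02420887 -0.23734903] 0.08555968858900302
```

View pics/s19.png

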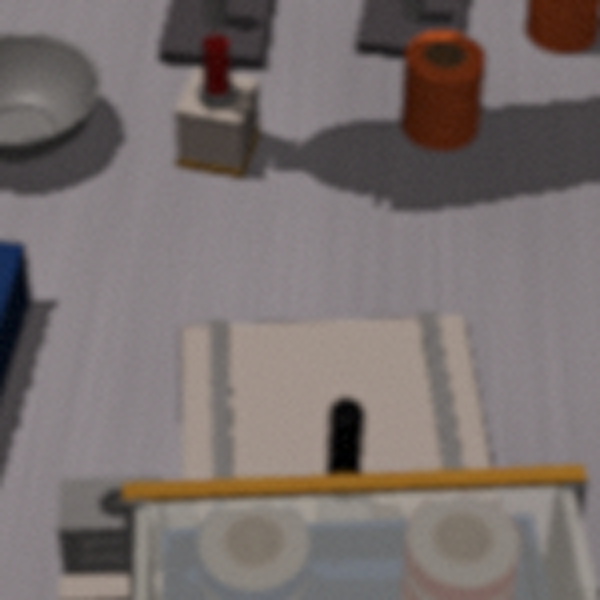

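View pics/t19.png

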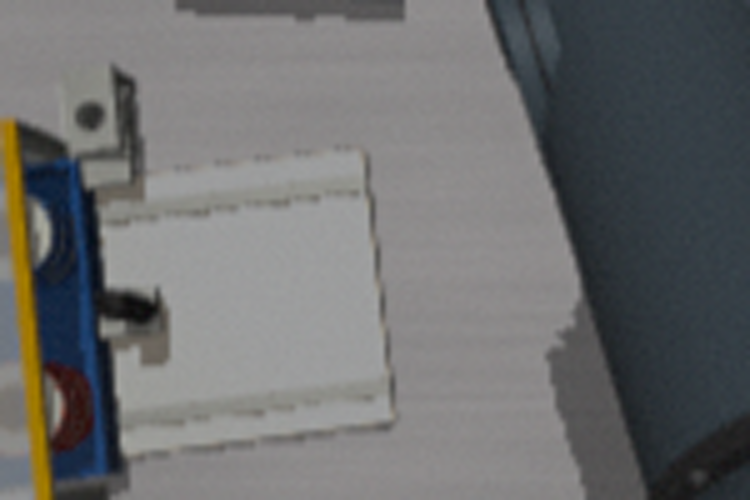

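Run:
```python
from h import *
t=(120+90/5-.4,140+115/5-.4)
print("fork top",back("top",t,.056))
print("fork side approx",back("side",(190+113/4,180+499/4),.056))
print("handle side top", back("side",(190+345/4,180+404/4),.11))
# red cap by colour
im=bot.snapshot("side").astype(int); m=(im[...,0]>90)&(im[...,1]<50)&(im[...,2]<50); m[:180]=0;m[220:]=0;m[:,:230]=0;m[:,260:]=0
ys,xs=np.nonzero(m);print(xs.min(),xs.max(),ys.min(),ys.max()); u=xs.mean()
mid=(ys.min()+ys.max())/2
print("pin side", back("side",(u,mid),.083), "pin top",back("top",(60+447/2.4-.4,130+90/2.4-.4),.105))
s=bot.read_state();print(s["position"])
```

```text
fork top [0.63881732 0.29010193 0.056     ]
fork side approx [0.63928037 0.29314021 0.056     ]
handle side top [0.51053793 0.26142888 0.11      ]Traceback (most recent call last):
  File "<stdin>", line 8, in <module>
    return umr_minimum(a, axis, None, out, keepdims, initial, where)
ValueError: zero-size array to reduction operation minimum which has no identity
```

Run:
```python
from h import *
print("pin side", back("side",(190+216/4,180+66/4),.083), "pin top",back("top",(60+447/2.4-.4,130+90/2.4-.4),.105),back("top",(60+558/3-.4,130+112/3-.4),.105))
print(bot.read_state()["position"])
```

```text
pin side [ 0.61044852 -0.05995214  0.083     ] pin top [ 0.60976125 -0.06658095  0.105     ] [ 0.61030756 -0.06580066  0.105     ]
[ 0.61360343 -0.06102183  0.21416961]
```

Emit:
carry_out(
  steps=[
    [[0,0,0,-0.001,-0.003,-0.05,1],[0,0,0,0,0,-0.05,1],[0,0,0,0,0,-0.03,1],[0,0,0,0,0,-0.018,1],[0,0,0,0,0,0,1],[0,0,0,0,0,0,0],[0,0,0,0,0,0,0],[0,0,0,0,0,0,0]],
  ],
)

```text
t: 40.1
position: [0.6134, -0.066, 0.0669]
eef_rot: [2.119, 2.318, 0.001]
ft_force: [-0.1, -0.2, 1.0]
width: 0.0324
```

Emit:
carry_out(
  steps=[
    [[0,0,0,0,0,0,0],[0,0,0,0,0,0,0]],
  ],
)

```text
t: 40.35
position: [0.6132, -0.066, 0.0667]
eef_rot: [2.119, 2.318, 0.0]
ft_force: [-0.7, -0.8, 6.2]
width: 0.0186
```

Emit:
carry_out(
  steps=[
    [[0,0,0,0,0,0.02,0],[0,0,0,0,0,0.04,0],[0,0,0,0,0,0.04,0],[0,0,0,0,0,0,0],[0,0,0,0,0,0,0]],
  ],
)

```text
t: 40.98
position: [0.6125, -0.0661, 0.1655]
eef_rot: [-2.12, -2.318, 0.001]
ft_force: [-0.3, -0.0, -1.8]
width: 0.0186
```

Run:
```python
from h import *
s=bot.read_state();print(s["position"],s["t"],s["ft_force"],s["width"])
im=bot.snapshot("side"); save(im,"s20.png",(190,120,290,220),6)
p=s["position"]
for d in(0,.001): print((proj("side",[p[0],p[1],p[2]-.012-.0])-[190,120])*6,(proj("side",[p[0],p[1],p[2]-.061])-[190,120])*6)
```

```text
[ 0.61246571 -0.06614002  0.16546421] 40.975 [-2.70933314e-01 -5.74699204e-04 -1.76710154e+00] 0.018631727342699887
[[317.82703115 333.72587305]] [[320.00650535 415.97405527]]
[[317.82703115 333.72587305]] [[320.00650535 415.97405527]]
```

View pics/s20.png

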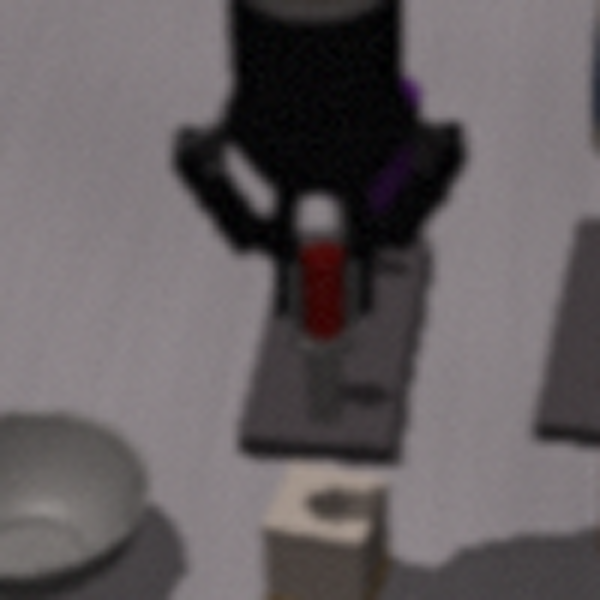

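Emit:
carry_out(
  steps=[
    [[0,0,0,0.003,0.04,0,0],[0,0,0,0.004,0.05,0,0],[0,0,0,0.004,0.05,0,0],[0,0,0,0.004,0.05,0,0],[0,0,0,0.004,0.05,0,0],[0,0,0,0.004,0.05,0,0],[0,0,0,0.004,0.045,0,0],[0,0,0,0.0015,0.02,0,0]],
  ],
)

```text
t: 42.02
position: [0.64, 0.2925, 0.1643]
eef_rot: [-2.114, -2.321, 0.002]
ft_force: [0.3, 0.3, -1.2]
width: 0.0185
```

Emit:
carry_out(
  steps=[
    [[0,0,0,0,0,-0.02,0],[0,0,0,0,0,-0.015,0],[0,0,0,0,0,0,0],[0,0,0,0,0,0,0]],
  ],
)

```text
t: 42.52
position: [0.6419, 0.2879, 0.1311]
eef_rot: [2.121, 2.317, -0.0]
ft_force: [-0.1, -0.4, -2.0]
width: 0.0184
```

Run:
```python
from h import *
s=bot.read_state();print(s["position"],s["t"],s["ft_force"],s["width"])
im=bot.snapshot("side"); save(im,"s21.png",(180,230,280,330),6)
im=bot.snapshot("top"); save(im,"t21.png",(100,130,200,220),6)
```

```text
[0.64190804 0.28787202 0.13114353] 42.525 [-0.12058174 -0.43404191 -1.96869997] 0.01842591658231498
```

View pics/s21.png

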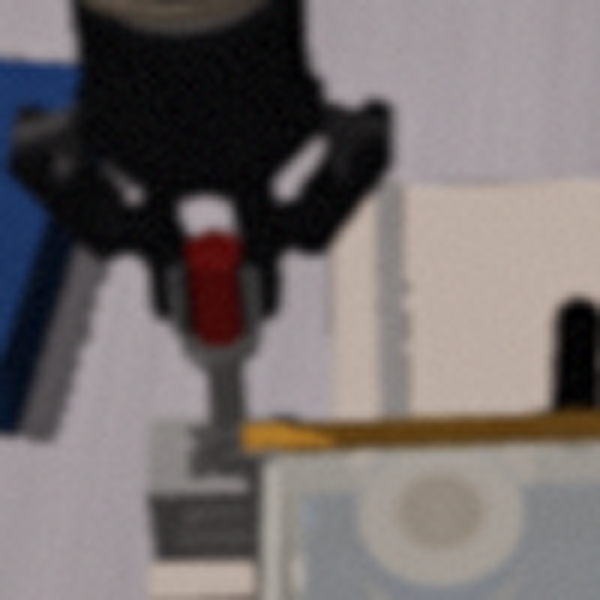

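View pics/t21.png

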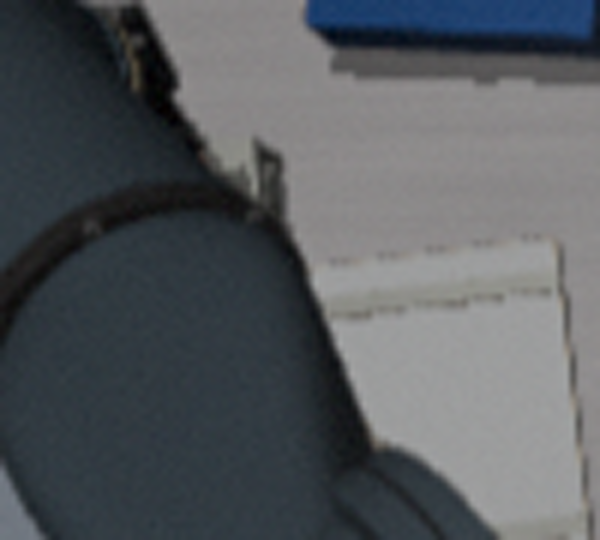

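Emit:
carry_out(
  steps=[
    [[0,0,0,0,0,-0.01,0],[0,0,0,0,0,-0.008,0],[0,0,0,0,0,-0.006,0],[0,0,0,0,0,0,0]],
  ],
)

```text
t: 43.12
position: [0.6411, 0.2889, 0.1063]
eef_rot: [-2.119, -2.318, 0.002]
ft_force: [0.7, -0.2, -0.7]
width: 0.0187
```

Emit:
carry_out(
  steps=[
    [[0,0,0,0,0,-0.006,0],[0,0,0,0,0,-0.006,0],[0,0,0,0,0,0,0]],
  ],
)

```text
t: 43.5
position: [0.6411, 0.2889, 0.0944]
eef_rot: [-2.119, -2.319, 0.002]
ft_force: [-0.2, 0.3, -1.6]
width: 0.0185
```

Emit:
carry_out(
  steps=[
    [[0,0,0,0,0,-0.008,0],[0,0,0,0,0,-0.008,0],[0,0,0,0,0,-0.005,0],[0,0,0,0,0,0,0]],
  ],
)

```text
t: 44.0
position: [0.6412, 0.289, 0.0734]
eef_rot: [-2.119, -2.318, 0.002]
ft_force: [0.6, -0.2, -0.9]
width: 0.0185
```

Emit:
carry_out(
  steps=[
    [[0,0,0,0,0,-0.004,0],[0,0,0,0,0,-0.002,0],[0,0,0,0,0,-0.001,0],[0,0,0,0,0,0,0]],
  ],
)

```text
t: 44.5
position: [0.6415, 0.2892, 0.0678]
eef_rot: [2.12, 2.318, 0.001]
ft_force: [-1.9, -0.9, 5.6]
width: 0.0184
```

Emit:
carry_out(
  steps=[
    [[0,0,0,0,0,0,1],[0,0,0,0,0,0,1],[0,0,0,0,0,0,1],[0,0,0,0,0,0.04,1],[0,0,0,0,0,0.06,1],[0,0,0,0,-0.03,0.05,1],[0,0,0,0,-0.06,0,1],[0,0,0,0,-0.06,0,1]],
  ],
)

```text
t: 45.5
position: [0.6416, 0.1379, 0.2179]
eef_rot: [2.118, 2.319, 0.002]
ft_force: [1.5, -1.1, -0.5]
width: 0.0853
```

Emit:
carry_out(
  steps=[
    [[0,0,0,0,-0.06,0,1],[0,0,0,0,-0.06,0,1],[0,0,0,0,-0.06,0,1],[0,0,0,0,-0.03,0,1],[0,0,0,0,0,0,1]],
  ],
)

```text
t: 46.12
position: [0.6412, -0.0749, 0.2167]
eef_rot: [2.126, 2.313, -0.002]
ft_force: [0.0, 0.9, 0.4]
width: 0.0853
```

Run:
```python
from h import *
s=bot.read_state();print(s["position"],s["t"],s["ft_force"],s["width"])
im=bot.snapshot("side"); save(im,"s22.png",(180,210,360,384),3.4)
im=bot.snapshot("top"); save(im,"t22.png",(60,130,210,250),5)
print((proj("side",[[.639,.291,.062],[.639,.291,.106]])-[180,210])*3.4)
```

```text
[ 0.64121419 -0.07488596  0.21673109] 46.125 [0.02355056 0.87736878 0.41247814] 0.08527291751635498
[[130.36957849 313.98131938]
 [126.35955212 272.37363673]]
```

View pics/s22.png

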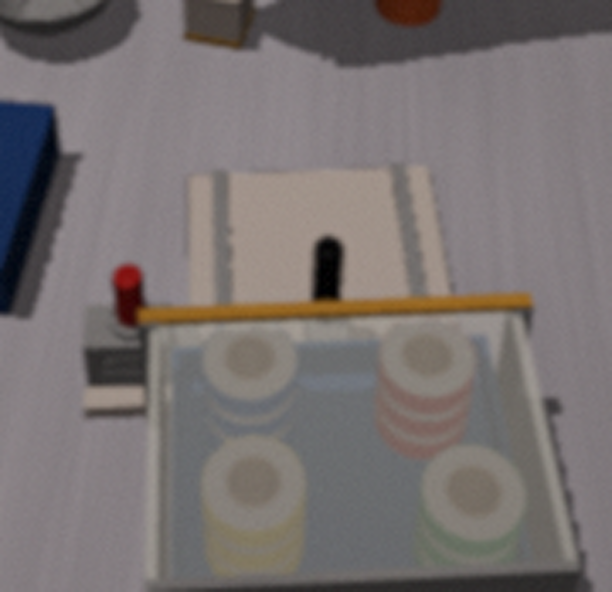

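View pics/t22.png

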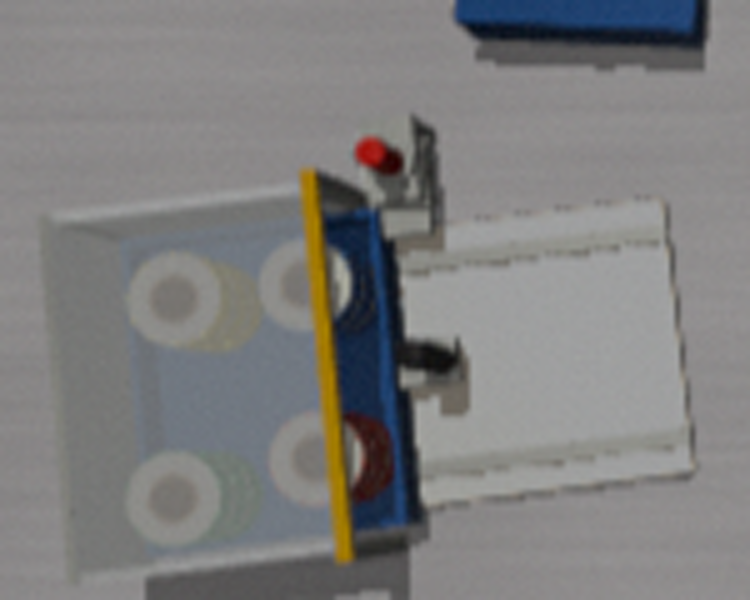

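```bash
python3 -c "
from cell import bot
print(bot.close_job(), bot.read_state()['t'])"
```

```text
the job is handed in; nothing more can be done
the job is handed in; nothing more can be done
```

The job is done and handed in at about 46 s of the 192 s allowed. All four rolls (green, yellow, blue, red) are in the carrier's tray, the carrier is pushed home, and the pin is locked through the fork and lug. The hand-in reports no verdict, so the checks below are my own.

- **Rolls:** the last side and top pictures show all four standing inside the tray under the hood. The green roll was knocked 2–3 cm into a tray corner during the run, still upright, so I left it there.
- **Carrier:** it met its stop, with about 20 N back on the wrist and no further travel. I did not read the joint value directly.
- **Pin:** it went through the fork and lug without resistance and seated with about 6 N at the expected height. The last side and top pictures show it upright in the fork.
- **Other items:** in the pictures the bowl, bottle, glove box and the orange and purple look-alikes showed no sign of having moved. I did not measure their final positions.
- **Disagreement:** the two cameras placed the fork hole and the pin about 3–6 mm apart in y. I aimed between them and the position worked out from the carrier's handle.

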